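# Weigh in the flight packs on the beam checker

### The job

Check the battery packs on the beam checker: with its beam arrested, load every pack flat into the tray as one straight row across the middle, the first flush against the tray's tall far end plate and each next one flush against its neighbour with no gaps. Swing the arrest lever fully over so the beam is free and the loaded tray dips and stays down for a good second, then swing the lever fully back to arrest the beam again. Finally put all the packs flat in the open plywood case, handling packs only while the beam is arrested and leaving the other things on the bench where they are.

Things in the scene. Friction and masses are not known exactly. Their poses are not given: they have to be found in the camera images.
- pack0: battery pack, rigid dark grey block with a lighter grey band, 30 (own x) x 46 (own y) x 26 high mm, about 90 g; origin at the centre of its underside, z up; all packs alike, the same turned half round. Starts flat on the green mat. Three or four packs are present, absent ones read None from the start
- pack1: battery pack, rigid dark grey block with a lighter grey band, 30 (own x) x 46 (own y) x 26 high mm, about 90 g; origin at the centre of its underside, z up; all packs alike, the same turned half round. Starts flat on the green mat. Three or four packs are present, absent ones read None from the start
- pack2: battery pack, rigid dark grey block with a lighter grey band, 30 (own x) x 46 (own y) x 26 high mm, about 90 g; origin at the centre of its underside, z up; all packs alike, the same turned half round. Starts flat on the green mat. Three or four packs are present, absent ones read None from the start
- pack3: battery pack, rigid dark grey block with a lighter grey band, 30 (own x) x 46 (own y) x 26 high mm, about 90 g; origin at the centre of its underside, z up; all packs alike, the same turned half round. Starts flat on the green mat. Three or four packs are present, absent ones read None from the start
- tray_end (a point): middle of the inner face of the tray's tall far end plate, on the tray floor (68 mm above the bench when level); moves with the beam. x points out through the plate, away from the robot, y along the beam away from the pivot, z up. The row grows along -x, each pack's 30 mm side along x. Inside, the tray is x = 0 to -150 mm, y = -56 to 56 mm
- checker: beam checker, fixed; origin on the bench under the beam's pivot, x as tray_end's x, y towards the tray. The shallow aluminium tray sits on the beam's arm, middle line at y = 105 mm; steel end plate 22 mm above the tray floor, other three lips 10 mm high, 4 mm thick. Round counterweight at y = -82 mm, top 91 mm above the bench. Pushing packs along x does not turn the beam
- beam (a joint): tilt of the beam, rad: 0 level, positive with the tray down, stops at +-0.08; its axis is horizontal along the checker's x, 57 mm above the bench. When free, the empty tray goes up because of the counterweight; two or more packs make it dip
- arrest (a joint): arrest lever, rad: 0 arrested (handle leans 0.785 rad from upright towards the robot; cams hold the beam level), 1.2 released (leans 0.415 rad away from the robot); stops at both ends. Stays where left; about 1 N at the knob moves it, up to 2 N to lift a dipped tray. The beam is clear from about 0.95 rad. Starts at 0 to 0.1
- arrest_knob (a point): centre of the black knob at the end of the arrest lever: a cylinder of radius 10 mm, 16 mm long along the checker's y, 85 mm from the shaft, at y = -165 mm of the checker. Can be pinched from above across its two flat faces; 45 mm free on the beam's side, more on the other. Swings from 95 mm high over 120 mm to 112 mm
- arrest_hinge (a point): point on the lever's shaft axis in the plane of the knob, 34 mm above the bench; the axis runs along the checker's y, and a growing joint value carries the knob over the top towards the checker's +x
- case: open plywood case, fixed, 125 (x) x 175 (y) x 30 high mm, walls and floor 4 mm; origin at the centre of its underside. Inside 117 x 167 mm; four packs fit side by side along y with their length along x
- driver: loose screwdriver, 150 mm, leave alone
- spinner: loose black spinner cone, 54 mm wide, 51 high, leave alone
- glue: loose glue bottle, 36 mm wide, 100 high, leave alone
- servo: loose small blue servo, 23 x 12 x 28 mm, leave alone
There are look-alikes about, which are no part of the job. What is shaped like the pack3 but turquoise is not meant. Leave any yellow look-alike of the pack1 alone.

How it is judged:
By the outcome, as a careful person would: the job done as asked, in the order asked, and still so for the second after the job is handed in, with the robot touching nothing.
Of pack0, pack1, pack2, pack3 only 3 to 4 are there at a start; the rules pass over those that are not, and their reading is None.
At some moment in a run one of pack0, pack1, pack2, pack3 may be knocked a few centimetres aside while the robot is not near it.
It also fails if it takes over 210 s, if anything falls off the work surface, if the arm or the gripper's body presses on something with over 40 N, if the wrist force passes 120 N, or if a joint passes its speed limit or range.

### The arm

A 6-joint arm with a two-finger parallel gripper is mounted at the origin on the work surface. World frame = base frame: x ahead of the robot, y to its left, z up, the work surface at z = 0. Lengths are in mm, angles in rad, forces in N, time in s.
With the tool pointing down it reaches from about 350 to 975 mm from the base axis. Payload 7.1 kg.
Tool frame: the origin (TCP) lies at the very end of the fingers, on their centre line; the grasp point (between the pads) lies 19 mm behind it; z points along the fingers, y is the direction in which the jaws open and shut (so a half turn about z gives the same grasp; the last joint's range is limited). The gripper opens to 88 mm and grips with 3 to 60 N. Pads are 20 mm wide; open, the fingers measure 115 mm over their backs; the gripper's body (75 mm by 178 mm) begins 61 mm behind the grasp point.
Start: joints at [1.26, 0.423, 1.63, -0, 1.089, -0.019], TCP at [179.766, 598.572, 222.675] pointing down, gripper open.
Joint ranges: [-3, 3], [-0.9, 2.11], [0.09, 2.58], [-1.31, 4.45], [0.11, 2.69], [-2.54, 2.54]. Speed limits (rad/s): [2.39, 2.39, 3.01, 3.14, 3.14, 3.14].

### API

Orientations are given as a rotation vector (axis times angle).
In Python, from workcell import * gives the robot as it stands.
- The arm moves only by the tool play_rows, never from a script. Its argument "plan" is text: rows parted by semicolons, each of 7 numbers parted by spaces: the finger opening in cm, from 0 to 8.78, then the shift along the tool's x, y, z in cm, then the turn, a rotation vector about the tool's x, y, z in degrees. A call has 1 to 20 rows; each row shifts and turns the commanded pose from where the row before left it, along the tool's axes as they then stand; what a row does not reach is not made up. A row lasts 1/8 s, in which the tool goes at most 62.5 mm and 10.7 degrees, less where a joint would pass 70% of its speed; a pose out of reach is approached as far as the arm can. A call is refused whole if a number of a shift passes 6.25 or a number of a turn 10.7, either way. A call with a gripper value outside its range is refused whole. The fingers move at their own pace and stop on an object; the grip force is fixed at half the most. Time passes only in rows, so rows that do not move let the fingers close. It gives the time, the measured TCP pose, the force and the opening at its end, in the units of the state.
- get_obs(): the state, without advancing time (a new reading comes with each control period).
- get_image(name): name is "scene" or "side" or "wrist"; returns a dict with "pixels" (480x640x3 uint8, red, green, blue), "range_z" (480x640 float32, mm along the optical axis (not along the pixel's ray), 0 where there is no reading), "fx", "fy", "cx", "cy" (pixels), "eye" and "attitude" of the camera in the world. Camera axes: x right, y down, z forward; pixel columns grow to the right and rows downward; lengths in mm; the calibration is good to about 2 mm. A picture is of the moment at which its call begins.
- close_job(): hands the job in, once; it reports no verdict.
The state is a dict: "t": time; "qpos": joint angles; "qvel": joint speeds; "joint_torque": joint torques, N m; "ee_pos": TCP position; "orientation": TCP orientation; "ft_force": force on the tool from outside, world axes, zero at the start; "moment": the same for the moment, N m; "width": finger opening in mm.
Only numpy, scipy, OpenCV 4.12 (cv2) and the standard library are available. Lean on these libraries where they do the work, as an engineer would, in place of code of your own. Each camera call takes 0.05 s, during which the arm holds its last target. There are 200 camera calls.

## Working session

There is one attempt and no reset: what is moved stays moved. The work goes in short steps, Python scripts to look and compute and a tool call to move; the robot and the scene stay as the last step left them, time stands still between calls to the robot, and variables do not carry over. Pictures are saved under pics/ and viewed, about 12 in all and at most 16, crops included, and the job is handed in when it is done.

Besides the shell and the picture viewer there is one more tool, called after ">>>" by a JSON object that holds its "op" and its "data", one argument or row to a line. play_rows: Moves the arm, as the interface text tells. Its arguments: {"type":"object","properties":{"plan":{"type":"string"}},"required":["plan"]}

```bash
mkdir -p pics; ls; cat > h.py <<'E'
from workcell import *
import numpy as np, cv2
from scipy.spatial.transform import Rotation as R
def att(im):
    a=np.array(im["attitude"],float)
    return a if a.shape==(3,3) else (R.from_rotvec(a) if a.size==3 else R.from_quat(a)).as_matrix()
def cloud(im):
    z=im["range_z"]; v,u=np.mgrid[:480,:640]
    P=np.stack([(u-im["cx"])/im["fx"]*z,(v-im["cy"])/im["fy"]*z,z],-1)
    W=P@att(im).T+np.array(im["eye"]); W[z<=0]=np.nan
    return W
def save(im,n): cv2.imwrite("pics/"+n+".png",im["pixels"][:,:,::-1])
E
python3 - <<'E'
from h import *
for n in("scene","side","wrist"):
    im=get_image(n); save(im,n+"0"); np.savez(n+"0.npz",**im)
    print(n,im["eye"],im["attitude"],im["fx"],im["cx"])
print(get_obs())
E
```

```text
pics
scene [1334.65731559  354.56798044  674.94246312] [-1.35066017 -1.99334455  1.06976251] 518.6867246130395 316.9891159209709
side [ 250.51388805 -833.67996586  734.08147961] [-2.17128326  0.33845159 -0.20664571] 501.7335296941059 315.3566538747667
wrist [109.93672756 619.5768637  383.35721864] [2.33978181 1.74125702 0.23316296] 428.5312715348237 315.89811512332517
{'t': 0.15, 'qpos': array([ 1.26000627e+00,  4.23668866e-01,  1.63047735e+00,  5.25779077e-06,
        1.08857769e+00, -1.90146918e-02]), 'qvel': array([ 0.00025237,  0.00018434, -0.00047408, -0.00039041,  0.00118636,
       -0.00049989]), 'joint_torque': array([-2.78143498e-04, -5.44984746e+01, -2.73919398e+01,  6.43112278e-02,
        2.04875087e-02, -6.93731408e-05]), 'ee_pos': array([179.64087783, 598.20009853, 222.09261529]), 'orientation': array([-4.56671702e-01, -3.10803099e+00,  1.75155406e-03]), 'ft_force': array([-0.00539064, -0.44153636, -0.22857486]), 'moment': array([-0.01108395,  0.03664553, -0.03148118]), 'width': 88.14737655096935}
```

View pics/scene0.png

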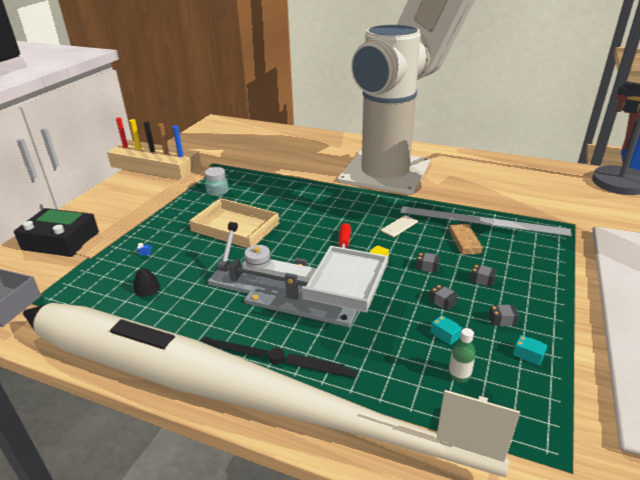

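View pics/side0.png

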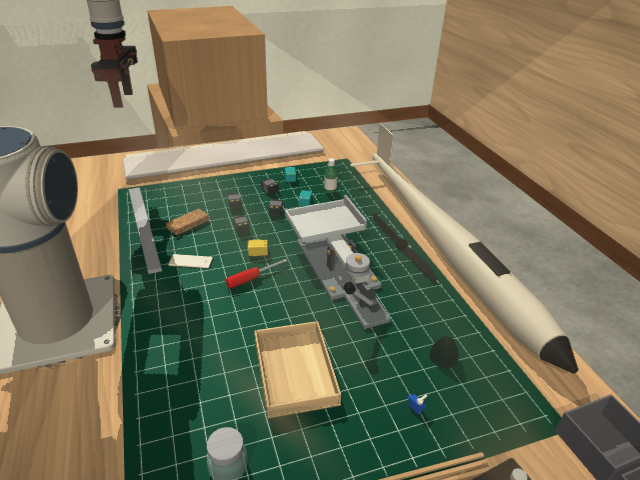

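The scene view shows four dark packs at about (428,262), (483,275), (443,297) and (504,315), with turquoise look-alikes at (447,329) and (530,349). The tray is at (345,277), the lever knob at (233,227) and the case at (235,222). The side view agrees, and also shows the yellow look-alike at (258,247).

```bash
cat > m0.py <<'E'
from h import *
for n in("scene","side"):
    im=dict(np.load(n+"0.npz")); W=cloud(im); hsv=cv2.cvtColor(im["pixels"],cv2.COLOR_RGB2HSV)
    Z=W[...,2]; X=W[...,0];Y=W[...,1]
    box=(X>200)&(X<950)&(abs(Y)<700)
    print(n,"mat z",np.nanmedian(Z[box&(hsv[...,1]>150)&(hsv[...,0]>60)&(hsv[...,0]<95)]))
    m=(box&(Z>22)&(Z<31)).astype(np.uint8)
    k,L,st,c=cv2.connectedComponentsWithStats(m)
    for i in range(1,k):
        if st[i,4]<40: continue
        s=L==i; p=W[s][:,:2].astype(np.float32); r=cv2.minAreaRect(p)
        print("px",c[i].round(),st[i,4],"z%.1f"%np.median(Z[s]),"hsv",np.median(hsv[s],0),"rect",np.round(r[0]),np.round(r[1]),round(r[2],1))
    # tray floor, counterweight etc
    for nm,a,b in(("floor68",64,72),("78lips",75,81),("plate90",86,93),("knob",93,110)):
        m=(box&(Z>a)&(Z<b)).astype(np.uint8)
        k,L,st,c=cv2.connectedComponentsWithStats(m)
        for i in range(1,k):
            if st[i,4]<25: continue
            s=L==i; p=W[s][:,:2].astype(np.float32); r=cv2.minAreaRect(p)
            print(nm,"px",c[i].round(),st[i,4],"z%.1f"%np.median(Z[s]),"hsv",np.median(hsv[s],0),"rect",np.round(r[0],1),np.round(r[1],1),round(r[2],1))
E
python3 m0.py
```

```text
scene mat z 1.9127135336574383
px [162. 168.] 171 z26.5 hsv [ 17. 106. 161.] rect [ 250. -608.] [ 51. 176.] 15.6
px [216. 186.] 77 z26.7 hsv [ 82.  53. 144.] rect [ 288. -391.] [26. 58.] 27.3
px [234. 219.] 568 z26.9 hsv [ 18. 105. 174.] rect [ 420. -260.] [182. 131.] 84.9
px [ 59. 241.] 271 z26.5 hsv [120.  15.  35.] rect [ 651. -591.] [ 88. 175.] 45.3
px [344. 232.] 149 z25.0 hsv [  1. 221. 227.] rect [383.  13.] [77. 22.] 17.5
px [379. 250.] 115 z27.4 hsv [ 27. 244. 242.] rect [429. 109.] [35. 30.] 88.6
px [427. 258.] 217 z27.1 hsv [120.   8.  99.] rect [418. 215.] [34. 46.] 4.9
px [483. 271.] 246 z27.1 hsv [130.    8.   97.5] rect [422. 330.] [46. 37.] 84.8
px [145. 283.] 129 z26.2 hsv [130.  13.  43.] rect [ 706. -302.] [29. 45.] 44.8
px [ 11. 280.] 71 z26.9 hsv [130.   9.  86.] rect [ 800. -569.] [ 4. 64.] 3.0
px [ 18. 301.] 184 z26.7 hsv [143.   9. 115.] rect [ 840. -502.] [95.  8.] 4.1
px [443. 293.] 282 z26.9 hsv [120.    8.   94.5] rect [522. 269.] [48. 33.] 64.4
px [291. 294.] 41 z26.7 hsv [120.   9.  65.] rect [631.  -8.] [ 7. 25.] 10.7
px [504. 311.] 327 z27.2 hsv [130. 
[... 5361 characters left out ...]
x [384. 150.] 30 z89.4 hsv [ 20.  56. 133.] rect [877.9 368.9] [ 5.6 87. ] 0.4
plate90 px [355. 208.] 106 z90.3 hsv [ 23.   15.5 148.5] rect [676.4  98.9] [  8.9 121.3] 2.7
plate90 px [489. 258.] 469 z88.4 hsv [20. 46. 67.] rect [ 876.9 -162.1] [121.3  33.4] 88.8
plate90 px [358. 261.] 277 z89.5 hsv [ 21.  14. 174.] rect [606.7 -90.7] [49.3 48.4] 50.8
knob px [385. 146.] 84 z101.2 hsv [ 20.  56. 132.] rect [877.5 370.5] [ 7.4 92.4] 1.1
knob px [331. 160.] 30 z99.2 hsv [ 21.   31.  193.5] rect [700.1 331.8] [15.3 17. ] 63.3
knob px [358. 257.] 25 z96.4 hsv [ 19. 151. 195.] rect [607.4 -89.8] [14.9 10.2] 55.7
knob px [349. 287.] 106 z103.1 hsv [45. 19. 38.] rect [ 553.2 -176.3] [20.  19.7] 3.9
```

```bash
cat >> h.py <<'E'
def Rd(j):
    a=np.radians(j); y=np.array([np.cos(a),np.sin(a),0]); z=np.array([0,0,-1.]); return np.stack([np.cross(y,z),y,z],1)
def plan(wps):
    """wps: (open_cm,x,y,z,jawdeg,n); prints rows for play_rows from the measured pose"""
    o=get_obs(); p=np.array(o["ee_pos"]); M=R.from_rotvec(o["orientation"]).as_matrix(); out=[]
    j0=np.degrees(np.arctan2(M[1,1],M[0,1])); print("t",round(o["t"],1),"at",p.round(1),"jaw",round(j0,1))
    for (w,x,y,z,j,n) in wps:
        p0=p.copy(); M0=M.copy(); t=np.array([x,y,z],float)
        dr=(R.from_matrix(M0.T@Rd(j))).as_rotvec()
        for k in range(1,n+1):
            pt=p0+(t-p0)*k/n; Mt=M0@R.from_rotvec(dr*k/n).as_matrix()
            s=np.round(M.T@(pt-p)/10,2); r=np.round(np.degrees(R.from_matrix(M.T@Mt).as_rotvec()),1)
            if max(abs(s))>6 or max(abs(r))>10.7: print("TOO FAST",s,r)
            out.append("%g "%w+" ".join("%g"%v for v in list(s+0.)+list(r+0.)))
            p=p+M@s*10; M=M@R.from_rotvec(np.radians(r)).as_matrix()
    print(len(out),"rows"); print("; ".join(out))
E
python3 - <<'E'
from h import *
plan([(7.5,535.7,383,130,111,10),(7.5,535.7,383,130,111,1)])
E
```

```text
t 0.1 at [179.6 598.2 222.1] jaw 73.3
11 rows
7.5 -4.03 -1.04 0.92 0 0 -3.8; 7.5 -3.95 -1.3 0.92 0 0 -3.7; 7.5 -3.86 -1.55 0.93 0 0 -3.8; 7.5 -3.75 -1.8 0.92 0 0 -3.8; 7.5 -3.62 -2.05 0.92 0 0 -3.8; 7.5 -3.48 -2.29 0.92 0 0 -3.7; 7.5 -3.32 -2.5 0.92 0 0 -3.8; 7.5 -3.15 -2.72 0.93 0 0 -3.8; 7.5 -2.96 -2.92 0.92 0 0 -3.7; 7.5 -2.76 -3.11 0.92 -0.1 0 -3.8; 7.5 0 0 0 0 0 0
```

>>> {"op": "play_rows", "data": {
  "plan": "7.5 -4.03 -1.04 0.92 0 0 -3.8; 7.5 -3.95 -1.3 0.92 0 0 -3.7; 7.5 -3.86 -1.55 0.93 0 0 -3.8; 7.5 -3.75 -1.8 0.92 0 0 -3.8; 7.5 -3.62 -2.05 0.92 0 0 -3.8; 7.5 -3.48 -2.29 0.92 0 0 -3.7; 7.5 -3.32 -2.5 0.92 0 0 -3.8; 7.5 -3.15 -2.72 0.93 0 0 -3.8; 7.5 -2.96 -2.92 0.92 0 0 -3.7; 7.5 -2.76 -3.11 0.92 0 0 -3.8; 7.5 0 0 0 0 0 0"
}}

```text
t: 1.52
ee_pos: [537.5, 381.5, 129.3]
orientation: [0.567, -3.089, 0.001]
ft_force: [-0.6, -0.1, 0.5]
width: 75.1
```

```bash
cat >> h.py <<'E'
def packs(names=("side",),zlo=20,zhi=31,dark=True):
    """grey blobs with top between zlo..zhi over the mat region"""
    for n in names:
        im=get_image(n) if isinstance(n,str) else n; W=cloud(im); h=cv2.cvtColor(im["pixels"],cv2.COLOR_RGB2HSV); Z=W[...,2]
        m=((Z>zlo)&(Z<zhi)&(W[...,0]>350)&(W[...,0]<680)&(W[...,1]>-350)&(W[...,1]<520)).astype(np.uint8)
        k,L,st,c=cv2.connectedComponentsWithStats(m)
        for i in range(1,k):
            s=L==i; v=np.median(h[s],0)
            if st[i,4]<40 or (dark and (v[1]>60 or v[2]>150)): continue
            r=cv2.minAreaRect(W[s][:,:2].astype(np.float32))
            print(n,c[i].round(),st[i,4],"z%.1f"%np.median(Z[s]),v,np.round(r[0],1),np.round(r[1]),round(r[2],1))
E
python3 - <<'E'
from h import *
im=get_image("wrist"); save(im,"w1"); np.savez("w1.npz",**im)
packs(["wrist","side"])
plan([(7.5,535.7,383,70,111,2),(7.5,535.7,383,5,111,5),(4,535.7,383,5,111,4),(4,535.7,383,120,111,5)])
E
```

```text
wrist [153. 150.] 3926 z25.5 [ 75.   9. 110.] [519.5 269.6] [46. 31.] 65.0
wrist [320. 234.] 3304 z25.5 [ 75.    8.  140.5] [533.1 384.7] [31. 45.] 21.7
side [270. 183.] 117 z25.6 [19. 13. 81.] [536. 384.] [32. 49.] 18.5
side [234. 198.] 124 z26.0 [26.  24.  99.5] [424.  330.5] [51. 30.] 83.5
side [275. 204.] 126 z26.2 [20.  16.  71.5] [521.9 266.4] [53. 30.] 65.2
side [241. 221.] 145 z25.7 [ 30.  25. 101.] [419.6 215.3] [31. 50.] 3.3
side [436. 351.] 44 z24.7 [63. 55. 45.] [ 677.  -311.1] [24.  5.] 89.0
t 1.7 at [535.1 383.7 130.3] jaw 110.9
16 rows
7.5 -0.02 -0.04 3.02 0 0 0; 7.5 -0.02 -0.05 3.01 0 0 -0.1; 7.5 0 0 1.3 0 0 0; 7.5 0 0 1.3 0 0 0; 7.5 0 0 1.3 0 0 0; 7.5 0 0 1.3 0 0 0; 7.5 0 0 1.3 0 0 0; 4 0 0 0 0 0 0; 4 0 0 0 0 0 0; 4 0 0 0 0 0 0; 4 0 0 0 0 0 0; 4 0 0 -2.3 0 0 0; 4 0 0 -2.3 0 0 0; 4 0 0 -2.3 0 0 0; 4 0 0 -2.3 0 0 0; 4 0.01 0 -2.3 0 0 0
```

View pics/w1.png

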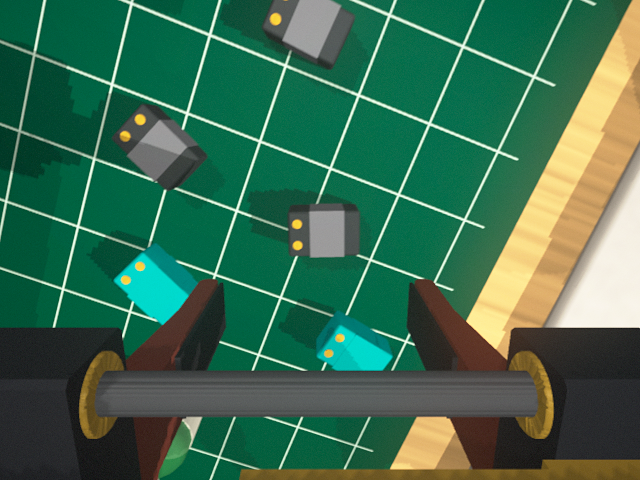

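>>> {"op": "play_rows", "data": {
  "plan": "7.5 0 0 3 0 0 0; 7.5 0 0 3 0 0 0; 7.5 0 0 1.3 0 0 0; 7.5 0 0 1.3 0 0 0; 7.5 0 0 1.3 0 0 0; 7.5 0 0 1.3 0 0 0; 7.5 0 0 1.3 0 0 0; 4 0 0 0 0 0 0; 4 0 0 0 0 0 0; 4 0 0 0 0 0 0; 4 0 0 0 0 0 0; 4 0 0 -2.3 0 0 0; 4 0 0 -2.3 0 0 0; 4 0 0 -2.3 0 0 0; 4 0 0 -2.3 0 0 0; 4 0 0 -2.3 0 0 0"
}}

```text
t: 3.68
ee_pos: [536.2, 383.7, 123.4]
orientation: [-0.572, 3.087, 0.001]
ft_force: [0.2, -0.1, -1.3]
width: 45.7
```

```bash
cat >> h.py <<'E'
E0=np.array([674.3,98.7]); PSI=2.5
def tr(d,l=0):
    a=np.radians(PSI); return E0-d*np.array([np.cos(a),np.sin(a)])+l*np.array([-np.sin(a),np.cos(a)])
def place(k,d=None):
    x,y=tr(18+33*k if d is None else d); J=90+PSI
    plan([(4,x,y,125,J,7),(4,x,y,80,J,3),(4,x,y,73.5,J,2),(4,x,y,73.5,J,1),(6,x,y,73.5,J,2),(6,x,y,110,J,2),(6,x,y,140,J,1)])
E
python3 - <<'E'
from h import *
print(get_obs()["width"]); place(0)
E
```

```text
45.66450981764642
t 3.7 at [536.2 383.7 123.4] jaw 111.0
18 rows
4 -0.14 -4.43 -0.02 0 0 2.6; 4 -0.34 -4.41 -0.03 0 0 2.7; 4 -0.55 -4.4 -0.02 0 0 2.6; 4 -0.75 -4.36 -0.03 0 0.1 2.7; 4 -0.95 -4.33 -0.02 0 0 2.6; 4 -1.15 -4.27 -0.03 0 0 2.6; 4 -1.34 -4.23 -0.02 0 0 2.7; 4 0 0 1.5 0 0 0; 4 0 0 1.5 0 0 0; 4 0 0 1.5 0 0 0; 4 0 0 0.32 0 0 0; 4 0 0 0.33 0 0 0; 4 0 0 0 0 0 0; 6 0 0 0 0 0 0; 6 0 0 0 0 0 0; 6 0 0 -1.83 0 0 0; 6 0 0 -1.82 0 0 0; 6 0 0.01 -3 0 0 0
```

```bash
python3 - <<'E'
s=open('h.py').read()
s=s.replace('''o=get_obs(); p=np.array(o["ee_pos"]); M=R.from_rotvec(o["orientation"]).as_matrix(); out=[]''','''o=get_obs(); c=np.load("cmd.npy"); p=c[:3]; M=R.from_rotvec(c[3:]).as_matrix(); out=[]; print("meas",o["ee_pos"].round(1),"w",round(o["width"],1),"f",o["ft_force"].round(1))''')
s=s.replace('''    print(len(out),"rows")''','''    np.save("new.npy",np.r_[p,R.from_matrix(M).as_rotvec()])
    print(len(out),"rows")''')
s+='''
def played(): # the last plan was played as printed: its end is now the commanded pose
    import os; os.replace("new.npy","cmd.npy")
'''
open('h.py','w').write(s)
E
python3 - <<'E'
from h import *
np.save("cmd.npy",np.r_[535.1,383.7,120.3,R.from_matrix(Rd(110.9)).as_rotvec()])
place(0)
E
```

```text
meas [536.2 383.7 123.4] w 45.7 f [ 0.2 -0.1 -1.3]
t 3.7 at [535.1 383.7 120.3] jaw 110.9
18 rows
4 -0.16 -4.43 -0.07 0 0 2.6; 4 -0.36 -4.42 -0.06 0 0 2.7; 4 -0.57 -4.4 -0.07 0 0 2.6; 4 -0.77 -4.37 -0.07 0 0 2.6; 4 -0.97 -4.32 -0.07 0 0 2.6; 4 -1.16 -4.28 -0.06 0 0 2.7; 4 -1.36 -4.23 -0.07 0 0 2.6; 4 0 0 1.5 0 0 0; 4 0 0 1.5 0 0 0; 4 0 0 1.5 0 0 0; 4 0 0 0.32 0 0 0; 4 0 0 0.33 0 0 0; 4 0 0 0 0 0 0; 6 0 0 0 0 0 0; 6 0 0 0 0 0 0; 6 0 0 -1.82 0 0 0; 6 0 0 -1.83 0 0 0; 6 0 0 -3 0 0 0
```

>>> {"op": "play_rows", "data": {
  "plan": "4 -0.16 -4.43 -0.07 0 0 2.6; 4 -0.36 -4.42 -0.06 0 0 2.7; 4 -0.57 -4.4 -0.07 0 0 2.6; 4 -0.77 -4.37 -0.07 0 0 2.6; 4 -0.97 -4.32 -0.07 0 0 2.6; 4 -1.16 -4.28 -0.06 0 0 2.7; 4 -1.36 -4.23 -0.07 0 0 2.6; 4 0 0 1.5 0 0 0; 4 0 0 1.5 0 0 0; 4 0 0 1.5 0 0 0; 4 0 0 0.32 0 0 0; 4 0 0 0.33 0 0 0; 4 0 0 0 0 0 0; 6 0 0 0 0 0 0; 6 0 0 0 0 0 0; 6 0 0 -1.82 0 0 0; 6 0 0 -1.83 0 0 0; 6 0 0 -3 0 0 0"
}}

```text
t: 5.92
ee_pos: [657.3, 97.7, 141.6]
orientation: [0.071, -3.141, 0.0]
ft_force: [0.9, -0.1, 0.3]
width: 59.9
```

```bash
python3 - <<'E'
from h import *
played()
im=get_image("scene"); save(im,"s2")
print("tray:"); packs(["side","wrist"],86,98)
print("mat:"); packs(["side"])
E
```

```text
tray:
side [350. 208.] 262 z93.0 [ 21.   13.5 105.5] [660.5  99.3] [119.  38.] 89.9
wrist [314. 260.] 6926 z93.7 [ 42.   7. 130.] [657.9  92. ] [ 38. 106.] 2.7
mat:
side [234. 198.] 121 z26.0 [25. 24. 99.] [424.2 332.6] [56. 30.] 83.4
side [275. 204.] 127 z26.1 [20. 14. 86.] [522.3 266.7] [54. 31.] 66.3
side [241. 221.] 148 z25.7 [ 30.  25. 101.] [419.4 216.1] [31. 51.] 2.1
side [436. 351.] 57 z24.4 [60. 53. 41.] [ 676.9 -311. ] [29.  6.] 89.4
```

View pics/s2.png

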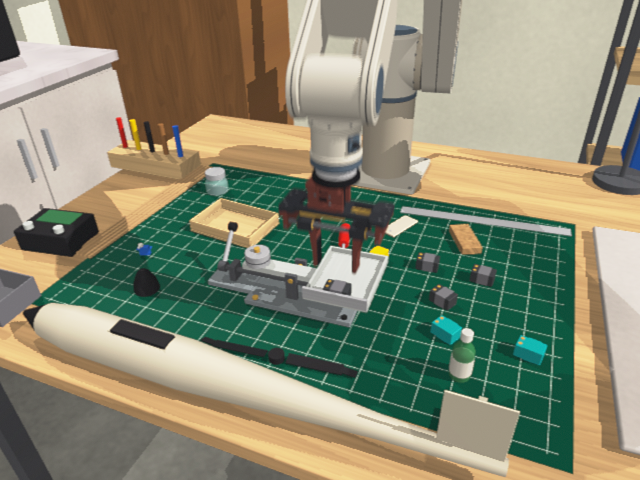

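The first pack is in the tray at (338,287), and the others have not moved. Next is pack C.

```bash
cat >> h.py <<'E'
def pick(x,y,J,n=6,lead=None):
    plan((lead or [])+[(7.5,x,y,135,J,n),(7.5,x,y,60,J,2),(7.5,x,y,5,J,4),(4,x,y,5,J,4),(4,x,y,125,J,3),(4,x,y,125,J,1)])
E
python3 - <<'E'
from h import *
pick(521.5,268,66.5); played(); place(1)
E
```

```text
meas [658.1  97.9 141.6] w 60.1 f [-0.7  0.2 -0.4]
t 6.1 at [656.3  97.9 140. ] jaw 92.5
20 rows
7.5 2.12 2.93 0.08 0 0 4.3; 7.5 2.34 2.76 0.09 0 0 4.4; 7.5 2.54 2.58 0.08 0 0 4.3; 7.5 2.72 2.38 0.08 0 0 4.3; 7.5 2.9 2.17 0.09 0 0 4.4; 7.5 3.05 1.94 0.08 0 0 4.3; 7.5 0 0 3.75 0 0 0; 7.5 0 0 3.75 0 0 0; 7.5 0 0 1.37 0 0 0; 7.5 0 0 1.38 0 0 0; 7.5 0 0 1.37 0 0 0; 7.5 0 0 1.38 0 0 0; 4 0 0 0 0 0 0; 4 0 0 0 0 0 0; 4 0 0 0 0 0 0; 4 0 0 0 0 0 0; 4 0 0 -4 0 0 0; 4 0 0 -4 0 0 0; 4 0 0 -4 0 0 0; 4 0 0 0 0 0 0
meas [658.1  97.9 141.6] w 60.1 f [-0.7  0.2 -0.4]
t 6.1 at [521.5 268.  125. ] jaw 66.5
18 rows
4 -2.31 -1.67 0 0 0 -3.7; 4 -2.2 -1.81 0 0 0 -3.7; 4 -2.08 -1.95 0 0 0 -3.7; 4 -1.94 -2.08 0 0 0 -3.8; 4 -1.81 -2.21 0 0 0 -3.7; 4 -1.66 -2.32 0 0 0 -3.7; 4 -1.5 -2.42 0 0 0 -3.7; 4 0 0 1.5 0 0 0; 4 0 0 1.5 0 0 0; 4 0 0 1.5 0 0 0; 4 0 0 0.32 0 0 0; 4 0 0 0.33 0 0 0; 4 0 0 0 0 0 0; 6 0 0 0 0 0 0; 6 0 0 0 0 0 0; 6 0 0 -1.83 0 0 0; 6 0 0 -1.82 0 0 0; 6 0 0 -3 0 0 0
```

```bash
python3 - <<'E'
s=open('h.py').read()
s=s.replace('c=np.load("cmd.npy"); p=c[:3]; M=R.from_rotvec(c[3:]).as_matrix()','p=np.array(o["ee_pos"]); M=R.from_rotvec(o["orientation"]).as_matrix()')
s=s.replace('import os; os.replace("new.npy","cmd.npy")','print("planned",np.load("new.npy")[:3].round(1))')
open('h.py','w').write(s)
E
python3 - <<'E'
from h import *
pick(521.5,268,66.5)
E
```

```text
meas [658.1  97.9 141.6] w 60.1 f [-0.7  0.2 -0.4]
t 6.1 at [658.1  97.9 141.6] jaw 92.6
20 rows
7.5 2.15 2.94 0.11 0 0 4.3; 7.5 2.36 2.76 0.1 0 0 4.4; 7.5 2.56 2.58 0.11 0 0.1 4.3; 7.5 2.75 2.38 0.11 0 0 4.4; 7.5 2.93 2.15 0.11 0 0 4.3; 7.5 3.08 1.94 0.11 0 0 4.4; 7.5 0 0 3.75 0 0 0; 7.5 0 -0.01 3.75 0 0 0; 7.5 0 0 1.37 0 0 0; 7.5 0 0 1.38 0 0 0; 7.5 0 0 1.37 0 0 0; 7.5 0.01 0 1.38 0 0 0; 4 0 0 0 0 0 0; 4 0 0 0 0 0 0; 4 0 0 0 0 0 0; 4 0 0 0 0 0 0; 4 0 0 -4 0 0 0; 4 -0.01 0 -4 0 0 0; 4 0 0.01 -4 0 0 0; 4 0 0 0 0 0 0
```

>>> {"op": "play_rows", "data": {
  "plan": "7.5 2.15 2.94 0.11 0 0 4.3; 7.5 2.36 2.76 0.1 0 0 4.4; 7.5 2.56 2.58 0.11 0 0 4.3; 7.5 2.75 2.38 0.11 0 0 4.4; 7.5 2.93 2.15 0.11 0 0 4.3; 7.5 3.08 1.94 0.11 0 0 4.4; 7.5 0 0 3.75 0 0 0; 7.5 0 0 3.75 0 0 0; 7.5 0 0 1.37 0 0 0; 7.5 0 0 1.38 0 0 0; 7.5 0 0 1.37 0 0 0; 7.5 0 0 1.38 0 0 0; 4 0 0 0 0 0 0; 4 0 0 0 0 0 0; 4 0 0 0 0 0 0; 4 0 0 0 0 0 0; 4 0 0 -4 0 0 0; 4 0 0 -4 0 0 0; 4 0 0 -4 0 0 0; 4 0 0 0 0 0 0"
}}

```text
t: 8.62
ee_pos: [522.8, 268.9, 126.9]
orientation: [0.639, 3.071, 0.006]
ft_force: [0.4, 0.2, -1.0]
width: 46.1
```

```bash
python3 - <<'E'
from h import *
played(); get_image("side");get_image("side")
place(1)
E
```

```text
planned [521.5 268.  125. ]
meas [520.6 267.8 123.6] w 45.7 f [ 0.4  0.3 -1.4]
t 8.7 at [520.6 267.8 123.6] jaw 66.5
18 rows
4 -2.32 -1.66 -0.02 0 0 -3.7; 4 -2.21 -1.8 -0.02 0 0 -3.7; 4 -2.09 -1.95 -0.02 0 0 -3.8; 4 -1.96 -2.08 -0.02 0 0 -3.7; 4 -1.82 -2.2 -0.02 0 0 -3.7; 4 -1.67 -2.31 -0.02 0 0 -3.7; 4 -1.52 -2.42 -0.02 0 0 -3.7; 4 0 0 1.5 0 0 0; 4 0 0 1.5 0 0 0; 4 0 0 1.5 0 0 0; 4 0 0 0.32 0 0 0; 4 0 0 0.33 0 0 0; 4 0 0 0 0 0 0; 6 0 0 0 0 0 0; 6 0 0 0 0 0 0; 6 0 0 -1.83 0 0 0; 6 0 0 -1.82 0 0 0; 6 0 0 -3 0 0 0
```

>>> {"op": "play_rows", "data": {
  "plan": "4 -2.32 -1.66 -0.02 0 0 -3.7; 4 -2.21 -1.8 -0.02 0 0 -3.7; 4 -2.09 -1.95 -0.02 0 0 -3.8; 4 -1.96 -2.08 -0.02 0 0 -3.7; 4 -1.82 -2.2 -0.02 0 0 -3.7; 4 -1.67 -2.31 -0.02 0 0 -3.7; 4 -1.52 -2.42 -0.02 0 0 -3.7; 4 0 0 1.5 0 0 0; 4 0 0 1.5 0 0 0; 4 0 0 1.5 0 0 0; 4 0 0 0.32 0 0 0; 4 0 0 0.33 0 0 0; 4 0 0 0 0 0 0; 6 0 0 0 0 0 0; 6 0 0 0 0 0 0; 6 0 0 -1.83 0 0 0; 6 0 0 -1.82 0 0 0; 6 0 0 -3 0 0 0"
}}

```text
t: 10.98
ee_pos: [623.4, 96.5, 141.6]
orientation: [0.068, -3.141, 0.0]
ft_force: [0.4, -0.1, 0.4]
width: 60.0
```

```bash
python3 - <<'E'
s=open('h.py').read()
s=s.replace('p=np.array(o["ee_pos"]); M=R.from_rotvec(o["orientation"]).as_matrix()','c=np.load("cmd.npy"); p=c[:3]; M=R.from_rotvec(c[3:]).as_matrix()')
s=s.replace('print("planned",np.load("new.npy")[:3].round(1))','import os; os.replace("new.npy","cmd.npy")')
open('h.py','w').write(s)
E
python3 - <<'E'
from h import *
played()
print("tray:"); packs(["wrist"],91,98)
print("mat:"); packs(["side","scene"])
pick(421,215,93.5,8,None); played(); place(2)
E
```

```text
tray:
wrist [316. 291.] 9449 z93.9 [ 48.   6. 101.] [638.9  97.7] [65. 46.] 2.3
mat:
side [234. 198.] 119 z25.8 [ 26.  23. 101.] [424.1 331.1] [53. 30.] 83.1
side [241. 221.] 145 z25.9 [ 30.  26. 101.] [419.1 213.7] [31. 50.] 1.8
side [436. 351.] 56 z24.7 [60. 53. 42.] [ 676.8 -311.1] [30.  6.] 89.3
scene [427. 259.] 236 z27.1 [120.   8.  98.] [417.  214.7] [37. 46.] 2.5
scene [483. 271.] 263 z27.1 [130.   9.  95.] [422.1 330.6] [47. 36.] 82.2
scene [233. 275.] 43 z24.5 [120.  11.  67.] [ 615.2 -142.9] [13. 26.] 58.2
scene [291. 294.] 52 z25.5 [120.   8.  67.] [631.1  -8.4] [ 8. 24.] 8.7
meas [625.3  96.8 143. ] w 60.2 f [ 0.8  0.8 -1.1]
t 11.1 at [623.3  96.5 140. ] jaw 92.5
22 rows
7.5 2.46 1.59 0.06 0 0 -0.1; 7.5 2.46 1.59 0.06 0 0 -0.2; 7.5 2.46 1.61 0.07 0 0 -0.1; 7.5 2.45 1.6 0.06 0 0 -0.1; 7.5 2.45 1.62 0.06 0 0 -0.1; 7.5 2.44 1.61 0.06 0 0 -0.2; 7.5 2.44 1.62 0.06 0 0 -0.1; 7.5 2.44 1.63 0.06 0 0 -0.1; 7.5 0 0 3.75 0 0 0; 7.5 0 0 3.75 0 0 0; 7.5 0 0 1.38 0 0 0; 7.5 0 0 1.37 0 0 0; 7.5 0 0 1.38 0 0 0; 7.5 0 0 1.37 0 0 0; 4 0 0 0 0 0 0; 4 0 0 0 0 0 0; 4 0 0 0 0 0 0; 4 0 0 0 0 0 0; 4 0 0 -4 0 0 0; 4 0 0 -4 0 0 0; 4 0 0 -4 0 0 0; 4 0 0 0 0 0 0
meas [625.3  96.8 143. ] w 60.2 f [ 0.8  0.8 -1.1]
t 11.1 at [421. 215. 125.] jaw 93.5
18 rows
4 -2.31 -1.86 0 0 0 0.1; 4 -2.32 -1.85 0 0 0 0.2; 4 -2.32 -1.85 0 0 0 0.1; 4 -2.32 -1.84 0 0 0 0.2; 4 -2.33 -1.83 0 0 0 0.1; 4 -2.33 -1.83 0.01 0 0 0.1; 4 -2.34 -1.82 0 0 0 0.2; 4 0 0 1.5 0 0 0; 4 0 0 1.5 0 0 0; 4 0 0 1.5 0 0 0; 4 0 0 0.32 0 0 0; 4 0 0 0.33 0 0 0; 4 0 0 0 0 0 0; 6 0 0 0 0 0 0; 6 0 0 0 0 0 0; 6 0 0 -1.83 0 0 0; 6 0 0 -1.82 0 0 0; 6 0 0 -3 0 0 0
```

```bash
python3 - <<'E'
from h import *
pick(418.5,214.3,92.5,6); played(); place(2)
E
```

```text
meas [625.3  96.8 143. ] w 60.2 f [ 0.8  0.8 -1.1]
t 11.1 at [421. 215. 125.] jaw 93.5
20 rows
7.5 0.04 -0.01 -0.17 0 0 0.2; 7.5 0.04 -0.01 -0.16 0 0 0.1; 7.5 0.05 -0.01 -0.17 0 0 0.2; 7.5 0.04 -0.01 -0.16 0 0 0.2; 7.5 0.04 0 -0.17 0 0 0.1; 7.5 0.04 -0.01 -0.17 0 0 0.2; 7.5 0 0 3.75 0 0 0; 7.5 0.01 0 3.75 0 0 0; 7.5 0 0 1.38 0 0 0; 7.5 0 0 1.37 0 0 0; 7.5 0 0 1.38 0 0 0; 7.5 0 0 1.37 0 0 0; 4 0 0 0 0 0 0; 4 0 0 0 0 0 0; 4 0 0 0 0 0 0; 4 0 0 0 0 0 0; 4 0 0 -4 0 0 0; 4 0 0 -4 0 0 0; 4 -0.01 0 -4 0 0 0; 4 0 0 0 0 0 0
meas [625.3  96.8 143. ] w 60.2 f [ 0.8  0.8 -1.1]
t 11.1 at [418.5 214.3 125. ] jaw 92.5
18 rows
4 -2.38 -1.81 0 0 0 0; 4 -2.38 -1.81 0 0 0 0; 4 -2.38 -1.81 0 0 0 0; 4 -2.38 -1.81 0 0 0 0; 4 -2.37 -1.8 0 0 0 0; 4 -2.38 -1.81 0.01 0 0 0; 4 -2.38 -1.81 0 0 0 0; 4 0 0 1.5 0 0 0; 4 0 0 1.5 0 0 0; 4 0 0 1.5 0 0 0; 4 0 0 0.32 0 0 0; 4 0 0 0.33 0 0 0; 4 0 0 0 0 0 0; 6 0 0 0 0 0 0; 6 0 0 0 0 0 0; 6 0 0 -1.83 0 0 0; 6 0 0 -1.82 0 0 0; 6 0 0 -3 0 0 0
```

```bash
python3 - <<'E'
from h import *
np.save("cmd.npy",np.r_[623.3,96.5,140,R.from_matrix(Rd(92.5)).as_rotvec()])
pick(418.5,214.3,92.5,6)
played()
E
```

```text
meas [625.3  96.8 143. ] w 60.2 f [ 0.8  0.8 -1.1]
t 11.1 at [623.3  96.5 140. ] jaw 92.5
20 rows
7.5 3.32 2.11 0.08 0 0 0; 7.5 3.33 2.11 0.09 0 0 0; 7.5 3.32 2.11 0.08 0 0 0; 7.5 3.33 2.11 0.08 0 0 0; 7.5 3.32 2.11 0.09 0 0 0; 7.5 3.33 2.11 0.08 0 0 0; 7.5 0 0 3.75 0 0 0; 7.5 0 0 3.75 0 0 0; 7.5 0 0 1.37 0 0 0; 7.5 0 0 1.38 0 0 0; 7.5 0 0 1.37 0 0 0; 7.5 0 0 1.38 0 0 0; 4 0 0 0 0 0 0; 4 0 0 0 0 0 0; 4 0 0 0 0 0 0; 4 0 0 0 0 0 0; 4 0 0 -4 0 0 0; 4 0 0 -4 0 0 0; 4 0 0 -4 0 0 0; 4 0 0 0 0 0 0
```

>>> {"op": "play_rows", "data": {
  "plan": "7.5 3.32 2.11 0.08 0 0 0; 7.5 3.33 2.11 0.09 0 0 0; 7.5 3.32 2.11 0.08 0 0 0; 7.5 3.33 2.11 0.08 0 0 0; 7.5 3.32 2.11 0.09 0 0 0; 7.5 3.33 2.11 0.08 0 0 0; 7.5 0 0 3.75 0 0 0; 7.5 0 0 3.75 0 0 0; 7.5 0 0 1.37 0 0 0; 7.5 0 0 1.38 0 0 0; 7.5 0 0 1.37 0 0 0; 7.5 0 0 1.38 0 0 0; 4 0 0 0 0 0 0; 4 0 0 0 0 0 0; 4 0 0 0 0 0 0; 4 0 0 0 0 0 0; 4 0 0 -4 0 0 0; 4 0 0 -4 0 0 0; 4 0 0 -4 0 0 0; 4 0 0 0 0 0 0"
}}

```text
t: 13.62
ee_pos: [420.6, 215.3, 127.8]
orientation: [-0.068, 3.135, 0.004]
ft_force: [0.9, 0.1, -1.2]
width: 45.8
```

>>> {"op": "play_rows", "data": {
  "plan": "4 -2.38 -1.81 0 0 0 0; 4 -2.38 -1.81 0 0 0 0; 4 -2.38 -1.81 0 0 0 0; 4 -2.38 -1.81 0 0 0 0; 4 -2.37 -1.8 0 0 0 0; 4 -2.38 -1.81 0.01 0 0 0; 4 -2.38 -1.81 0 0 0 0; 4 0 0 1.5 0 0 0; 4 0 0 1.5 0 0 0; 4 0 0 1.5 0 0 0; 4 0 0 0.32 0 0 0; 4 0 0 0.33 0 0 0; 4 0 0 0 0 0 0; 6 0 0 0 0 0 0; 6 0 0 0 0 0 0; 6 0 0 -1.83 0 0 0; 6 0 0 -1.82 0 0 0; 6 0 0 -3 0 0 0"
}}

```text
t: 15.88
ee_pos: [590.5, 95.1, 141.4]
orientation: [0.068, -3.141, 0.0]
ft_force: [0.3, 0.2, 0.0]
width: 60.1
```

```bash
python3 - <<'E'
from h import *
np.save("cmd.npy",np.r_[tr(84),140,R.from_matrix(Rd(92.5)).as_rotvec()])
im=get_image("wrist"); save(im,"w3")
print("tray:"); packs([im],91,98)
print("mat:"); packs(["side","scene"])
pick(423,330.8,83.5,8)
E
```

```text
tray:
{'pixels': array([[[ 1, 75, 52],
        [ 0, 74, 49],
        [ 0, 72, 46],
        ...,
        [ 9, 60, 39],
        [ 0, 57, 37],
        [ 2, 58, 37]],

       [[ 0, 73, 49],
        [ 0, 75, 50],
        [ 2, 75, 51],
        ...,
        [ 7, 66, 44],
        [10, 68, 46],
        [11, 64, 43]],

       [[ 0, 72, 46],
        [ 3, 72, 50],
        [ 6, 73, 47],
        ...,
        [11, 72, 51],
        [ 2, 71, 49],
        [ 4, 65, 41]],

       ...,

       [[19, 21, 20],
        [24, 21, 22],
        [25, 24, 26],
        ...,
        [74, 59, 18],
        [76, 60, 23],
        [73, 58, 18]],

       [[21, 26, 25],
        [24, 26, 30],
        [21, 26, 25],
        ...,
        [74, 57, 14],
        [77, 61, 26],
        [74, 58, 13]],

       [[18, 21, 21],
        [22, 25, 29],
        [28, 25, 29],
        ...,
        [74, 59, 21],
        [75, 58, 20],
        [74, 57, 18]]], shape=(480, 640, 3), dtype=uint8), 'range_z': array([[272.23376 , 272.55118 , 272.68112 , ..., 273.08566 , 272.36636 ,
        272.51782 ],
       [272.0525  , 271.89764 , 273.0669  , ...,
[... 2838 characters left out ...]
75.] 46 z24.2 [120.    9.   65.5] [ 615.9 -142. ] [13. 24.] 56.7
scene [291. 294.] 54 z26.0 [120.   8.  68.] [631.   -8.1] [ 8. 24.] 12.0
meas [592.2  95.3 142.7] w 60.0 f [-0.3  0.6 -0.5]
t 16.0 at [590.4  95.  140. ] jaw 92.5
22 rows
7.5 1.96 3.04 0.06 0 0 1.1; 7.5 2.02 2.99 0.06 0 0 1.1; 7.5 2.08 2.96 0.07 0 0 1.2; 7.5 2.14 2.91 0.06 0 0 1.1; 7.5 2.19 2.88 0.06 0 0 1.1; 7.5 2.25 2.83 0.06 0 0 1.1; 7.5 2.3 2.78 0.07 0 0 1.2; 7.5 2.36 2.74 0.06 0 0 1.1; 7.5 0 0 3.75 0 0 0; 7.5 0 0 3.75 0 0 0; 7.5 0 0 1.37 0 0 0; 7.5 0 0 1.38 0 0 0; 7.5 0 0 1.38 0 0 0; 7.5 0 0 1.37 0 0 0; 4 0 0 0 0 0 0; 4 0 0 0 0 0 0; 4 0 0 0 0 0 0; 4 0 0 0 0 0 0; 4 0 0 -4 0 0 0; 4 0 0 -4 0 0 0; 4 0 0 -4 0 0 0; 4 0 0 0 0 0 0
```

```bash
sed -i 's/print(n,c\[i\]/print(n if isinstance(n,str) else "im",c[i]/' h.py; python3 - <<'E'
from h import *
pick(421.5,330.6,84.5,6); played(); place(3,121)
E
```

```text
meas [592.2  95.3 142.7] w 60.0 f [-0.3  0.6 -0.5]
t 16.0 at [590.4  95.  140. ] jaw 92.5
20 rows
7.5 2.64 4.05 0.08 0 0 1.3; 7.5 2.73 3.98 0.09 0 0 1.4; 7.5 2.83 3.92 0.08 0 0 1.3; 7.5 2.92 3.85 0.08 0 0 1.3; 7.5 3 3.78 0.09 0 0 1.4; 7.5 3.09 3.71 0.08 0 0 1.3; 7.5 0 0 3.75 0 0 0; 7.5 0 0 3.75 0 0 0; 7.5 0 0 1.37 0 0 0; 7.5 0 0 1.38 0 0 0; 7.5 0 0 1.37 0 0 0; 7.5 0 0 1.38 0 0 0; 4 0 0 0 0 0 0; 4 0 0 0 0 0 0; 4 0 0 0 0 0 0; 4 0 0 0 0 0 0; 4 0 0 -4 0 0 0; 4 0 0 -4 0 0 0; 4 0 0 -4 0 0 0; 4 0 0 0 0 0 0
meas [592.2  95.3 142.7] w 60.0 f [-0.3  0.6 -0.5]
t 16.0 at [421.5 330.6 125. ] jaw 84.5
18 rows
4 -2.2 -3.19 0 0 0 -1.1; 4 -2.14 -3.24 0 0 0 -1.2; 4 -2.07 -3.27 0 0 0 -1.1; 4 -2 -3.32 0 0 0 -1.2; 4 -1.94 -3.36 0 0 0 -1.1; 4 -1.87 -3.39 0 0 0 -1.2; 4 -1.8 -3.44 0 0 0 -1.1; 4 0 0 1.5 0 0 0; 4 0 0 1.5 0 0 0; 4 0 0 1.5 0 0 0; 4 0 0 0.32 0 0 0; 4 0 0 0.33 0 0 0; 4 0 0 0 0 0 0; 6 0 0 0 0 0 0; 6 0 0 0 0 0 0; 6 0 0 -1.83 0 0 0; 6 0 0 -1.82 0 0 0; 6 0 0 -3 0 0 0
```

>>> {"op": "play_rows", "data": {
  "plan": "7.5 2.64 4.05 0.08 0 0 1.3; 7.5 2.73 3.98 0.09 0 0 1.4; 7.5 2.83 3.92 0.08 0 0 1.3; 7.5 2.92 3.85 0.08 0 0 1.3; 7.5 3 3.78 0.09 0 0 1.4; 7.5 3.09 3.71 0.08 0 0 1.3; 7.5 0 0 3.75 0 0 0; 7.5 0 0 3.75 0 0 0; 7.5 0 0 1.37 0 0 0; 7.5 0 0 1.38 0 0 0; 7.5 0 0 1.37 0 0 0; 7.5 0 0 1.38 0 0 0; 4 0 0 0 0 0 0; 4 0 0 0 0 0 0; 4 0 0 0 0 0 0; 4 0 0 0 0 0 0; 4 0 0 -4 0 0 0; 4 0 0 -4 0 0 0; 4 0 0 -4 0 0 0; 4 0 0 0 0 0 0"
}}

```text
t: 18.52
ee_pos: [423.5, 332.0, 128.0]
orientation: [0.151, 3.133, 0.006]
ft_force: [0.2, 0.6, -1.5]
width: 45.8
```

>>> {"op": "play_rows", "data": {
  "plan": "4 -2.2 -3.19 0 0 0 -1.1; 4 -2.14 -3.24 0 0 0 -1.2; 4 -2.07 -3.27 0 0 0 -1.1; 4 -2 -3.32 0 0 0 -1.2; 4 -1.94 -3.36 0 0 0 -1.1; 4 -1.87 -3.39 0 0 0 -1.2; 4 -1.8 -3.44 0 0 0 -1.1; 4 0 0 1.5 0 0 0; 4 0 0 1.5 0 0 0; 4 0 0 1.5 0 0 0; 4 0 0 0.32 0 0 0; 4 0 0 0.33 0 0 0; 4 0 0 0 0 0 0; 6 0 0 0 0 0 0; 6 0 0 0 0 0 0; 6 0 0 -1.83 0 0 0; 6 0 0 -1.82 0 0 0; 6 0 0 -3 0 0 0"
}}

```text
t: 20.78
ee_pos: [553.5, 93.4, 141.5]
orientation: [0.068, -3.141, 0.0]
ft_force: [0.2, 0.1, -0.2]
width: 59.9
```

```bash
python3 - <<'E'
from h import *
played()
x,y=tr(200); J=92.5
plan([(6,x,y,160,J,3),(2.4,x,y,160,J,3)]); 
E
```

```text
meas [553.5  93.4 141.5] w 59.9 f [ 0.2  0.1 -0.2]
t 20.8 at [553.4  93.4 140. ] jaw 92.5
6 rows
6 2.63 0 -0.67 0 0 0; 6 2.63 0 -0.66 0 0 0; 6 2.64 0 -0.67 0 0 0; 2.4 0 0 0 0 0 0; 2.4 0 0 0 0 0 0; 2.4 0 0 0 0 0 0
```

>>> {"op": "play_rows", "data": {
  "plan": "6 2.63 0 -0.67 0 0 0; 6 2.63 0 -0.66 0 0 0; 6 2.64 0 -0.67 0 0 0; 2.4 0 0 0 0 0 0; 2.4 0 0 0 0 0 0; 2.4 0 0 0 0 0 0"
}}

```text
t: 21.52
ee_pos: [475.8, 90.1, 160.2]
orientation: [-0.068, 3.14, 0.0]
ft_force: [1.1, -0.3, 1.6]
width: 33.3
```

```bash
python3 - <<'E'
from h import *
played()
im=get_image("wrist"); save(im,"w4"); packs([im],91,98)
print(get_obs()["ee_pos"],get_obs()["width"])
E
```

```text
im [316. 361.] 1381 z93.5 [ 50.   5. 126.] [541.9  93.7] [13. 46.] 3.4
im [316. 459.] 1435 z93.5 [ 30.   6. 114.] [613.5  97. ] [16. 46.] 1.8
[475.53849639  90.13038462 160.01019368] 29.526019658182758
```

View pics/w4.png

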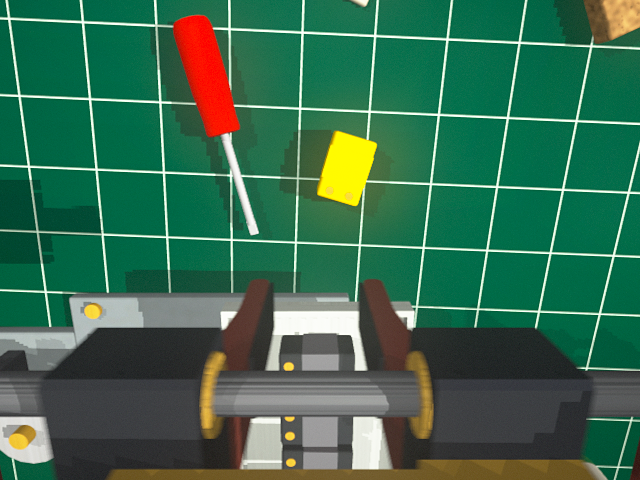

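```bash
python3 - <<'E'
from h import *
J=92.5
plan([(2.4,*tr(166),130,J,2),(2.4,*tr(166),81,J,3),(2.4,*tr(152),81,J,3),(2.4,*tr(134),81,J,9),(2.4,*tr(134),81,J,2)])
E
```

```text
meas [475.5  90.1 160. ] w 29.5 f [ 0.2 -0.8 -0.4]
t 21.6 at [474.5  89.9 160. ] jaw 92.5
19 rows
2.4 -1.7 0 1.5 0 0 0; 2.4 -1.7 0 1.5 0 0 0; 2.4 0 0 1.63 0 0 0; 2.4 0 0 1.64 0 0 0; 2.4 0 0 1.63 0 0 0; 2.4 -0.47 0 0 0 0 0; 2.4 -0.47 0 0 0 0 0; 2.4 -0.46 0 0 0 0 0; 2.4 -0.2 0 0 0 0 0; 2.4 -0.2 0 0 0 0 0; 2.4 -0.2 0 0 0 0 0; 2.4 -0.2 0 0 0 0 0; 2.4 -0.2 0 0 0 0 0; 2.4 -0.2 0 0 0 0 0; 2.4 -0.2 0 0 0 0 0; 2.4 -0.2 0 0 0 0 0; 2.4 -0.2 0 0 0 0 0; 2.4 0 0 0 0 0 0; 2.4 0 0 0 0 0 0
```

>>> {"op": "play_rows", "data": {
  "plan": "2.4 -1.7 0 1.5 0 0 0; 2.4 -1.7 0 1.5 0 0 0; 2.4 0 0 1.63 0 0 0; 2.4 0 0 1.64 0 0 0; 2.4 0 0 1.63 0 0 0; 2.4 -0.47 0 0 0 0 0; 2.4 -0.47 0 0 0 0 0; 2.4 -0.46 0 0 0 0 0; 2.4 -0.2 0 0 0 0 0; 2.4 -0.2 0 0 0 0 0; 2.4 -0.2 0 0 0 0 0; 2.4 -0.2 0 0 0 0 0; 2.4 -0.2 0 0 0 0 0; 2.4 -0.2 0 0 0 0 0; 2.4 -0.2 0 0 0 0 0; 2.4 -0.2 0 0 0 0 0; 2.4 -0.2 0 0 0 0 0; 2.4 0 0 0 0 0 0; 2.4 0 0 0 0 0 0"
}}

```text
t: 23.95
ee_pos: [539.5, 92.9, 80.7]
orientation: [0.068, -3.138, 0.0]
ft_force: [-5.2, 0.6, 2.5]
width: 23.9
```

```bash
python3 - <<'E'
from h import *
played(); o=get_obs()
print(o["ee_pos"],o["ft_force"],"want",np.load("cmd.npy")[:3])
im=get_image("side"); W=cloud(im); print(get_obs()["ft_force"])
h=cv2.cvtColor(im["pixels"],cv2.COLOR_RGB2HSV)
c=im["pixels"][185:265,280:380]; cv2.imwrite("pics/c5.png",cv2.resize(c[:,:,::-1],None,fx=7,fy=7,interpolation=cv2.INTER_CUBIC))
E
```

```text
[539.46125741  92.90292445  80.68850891] [-5.21717042  0.6088069   2.47185789] want [540.38860512  92.82369293  81.        ]
[-5.34464507  0.46706807  2.72659835]
```

View pics/c5.png

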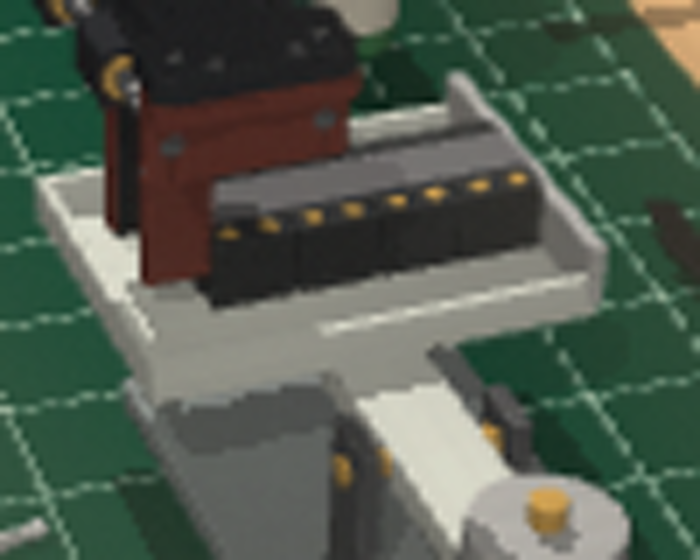

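The row looks flush, but I'll push a little more to confirm that it's jammed against the plate.

>>> {"op": "play_rows", "data": {
  "plan": "2.4 -0.1 0 0 0 0 0; 2.4 -0.1 0 0 0 0 0; 2.4 0 0 0 0 0 0; 2.4 0 0 0 0 0 0"
}}

```text
t: 24.5
ee_pos: [539.5, 93.0, 80.4]
orientation: [0.068, -3.134, 0.0]
ft_force: [-9.1, 0.7, 6.4]
width: 24.0
```

```bash
python3 - <<'E'
from h import *
np.save("cmd.npy",np.r_[542.3,92.9,81,R.from_matrix(Rd(92.5)).as_rotvec()])
J=92.5
plan([(2.4,*tr(150),81,J,3),(2.4,*tr(150),170,J,3),(5,553,-176.3,170,J,7),(5,553,-176.3,140,J,1),(5,553,-176.3,140,J,2)])
E
```

```text
meas [539.5  93.   80.4] w 24.0 f [-9.1  0.7  6.4]
t 24.5 at [542.3  92.9  81. ] jaw 92.5
16 rows
2.4 0.6 0 0 0 0 0; 2.4 0.59 0 0 0 0 0; 2.4 0.6 0 0 0 0 0; 2.4 0 0 -2.97 0 0 0; 2.4 0 0 -2.96 0 0 0; 2.4 0 0 -2.97 0 0 0; 5 -0.24 -3.85 0 0 0 0; 5 -0.24 -3.85 0 0 0 0; 5 -0.24 -3.85 0 0 0 0; 5 -0.24 -3.84 0 0 0 0; 5 -0.24 -3.85 0 0 0 0; 5 -0.24 -3.85 0 0 0 0; 5 -0.24 -3.85 0 0 0 0; 5 0 0 3 0 0 0; 5 0 0 0 0 0 0; 5 0 0 0 0 0 0
```

>>> {"op": "play_rows", "data": {
  "plan": "2.4 0.6 0 0 0 0 0; 2.4 0.59 0 0 0 0 0; 2.4 0.6 0 0 0 0 0; 2.4 0 0 -2.97 0 0 0; 2.4 0 0 -2.96 0 0 0; 2.4 0 0 -2.97 0 0 0; 5 -0.24 -3.85 0 0 0 0; 5 -0.24 -3.85 0 0 0 0; 5 -0.24 -3.85 0 0 0 0; 5 -0.24 -3.84 0 0 0 0; 5 -0.24 -3.85 0 0 0 0; 5 -0.24 -3.85 0 0 0 0; 5 -0.24 -3.85 0 0 0 0; 5 0 0 3 0 0 0; 5 0 0 0 0 0 0; 5 0 0 0 0 0 0"
}}

```text
t: 26.5
ee_pos: [553.4, -175.9, 140.5]
orientation: [-0.069, 3.141, -0.0]
ft_force: [0.9, 0.4, -0.3]
width: 50.1
```

```bash
cat >> h.py <<'E'
def knob(n):
    im=get_image(n) if isinstance(n,str) else n; W=cloud(im); h=cv2.cvtColor(im["pixels"],cv2.COLOR_RGB2HSV)
    m=(W[...,2]>80)&(W[...,2]<126)&(abs(W[...,1]+175)<16)&(W[...,0]>530)&(W[...,0]<665)&(h[...,2]<80)
    k,L,st,c=cv2.connectedComponentsWithStats(m.astype(np.uint8)); i=1+np.argmax(st[1:,4]); p=W[L==i]
    print("knob",c[i].round(),len(p),"min",np.percentile(p,2,0).round(1),"max",np.percentile(p,98,0).round(1),"med",np.median(p,0).round(1))
def trayview(n="side"):
    im=get_image(n); W=cloud(im); Z=W[...,2]; h=cv2.cvtColor(im["pixels"],cv2.COLOR_RGB2HSV)
    s=(Z>60)&(Z<110)&(abs(W[...,0]-610)<75)&(abs(W[...,1]-96)<30)&(h[...,2]<150)&(Z>82)
    p=W[s]; a=np.radians(PSI); q=(p[:,:2]-E0)@np.array([[np.cos(a),-np.sin(a)],[np.sin(a),np.cos(a)]])
    print(n,"row top z med %.1f"%np.median(p[:,2]),"x %.1f..%.1f"%tuple(np.percentile(q[:,0],[1,99])),"y %.1f..%.1f"%tuple(np.percentile(q[:,1],[1,99])),len(p))
    return im
E
python3 - <<'E'
from h import *
played(); im=get_image("wrist"); save(im,"w6"); print(get_obs()["ee_pos"])
knob(im); knob("side"); knob("scene"); trayview("side"); im=trayview("scene")
cv2.imwrite("pics/c6.png",cv2.resize(np.hstack([im["pixels"][235:325,280:400],get_image("side")["pixels"][180:270,280:400]])[:,:,::-1],None,fx=3.2,fy=3.2,interpolation=cv2.INTER_CUBIC))
E
```

```text
[ 553.66005788 -175.88142292  140.83951272]
knob [316. 265.] 1234 min [ 540.3 -183.3   97.6] max [ 558.3 -168.5  107.4] med [ 547.2 -175.9  105.2]
knob [349. 288.] 115 min [ 543.7 -185.3   91.5] max [ 562.4 -168.   108.8] med [ 551.7 -181.   102.6]
knob [232. 226.] 59 min [ 548.1 -180.6   92.8] max [ 562.8 -168.1  108.3] med [ 556.9 -172.   102.5]
side row top z med 93.7 x -121.3..-78.7 y -24.6..21.9 275
scene row top z med 95.1 x -120.6..4.8 y -27.0..22.9 1173
```

View pics/w6.png

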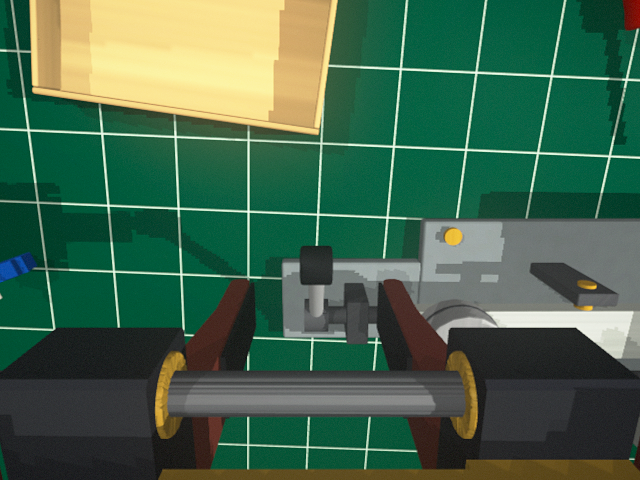

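View pics/c6.png

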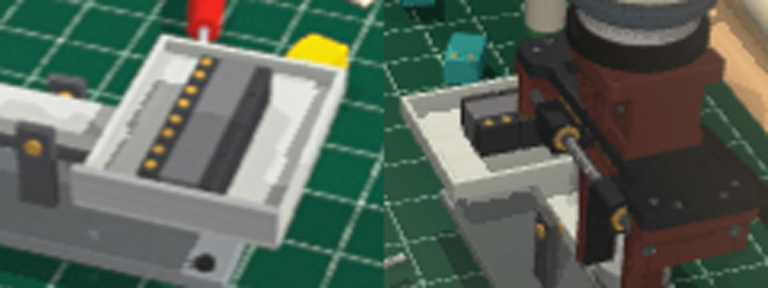

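The wrist view has the knob at (316,265), centred between the fingers. The crops show the four packs in one straight, gap-free row in the middle of the tray. Next I pinch the knob.

```bash
cat >> h.py <<'E'
HX=np.array([609.0,-173.6])
def kp(th):
    a=np.radians(PSI); s=HX+85*np.sin(th)*np.array([np.cos(a),np.sin(a)]); return (*s,34+85*np.cos(th)-15)
E
python3 - <<'E'
from h import *
J=92.5; print(kp(-.72))
plan([(5,*kp(-.72)[:2],105,J,2),(5,*kp(-.72),J,3),(1,*kp(-.72),J,6)]); played()
ths=np.linspace(-.72,.45,14)[1:]
plan([(1,*kp(t),J,1) for t in ths]+[(1,*kp(.45),J,4)])
E
```

```text
(np.float64(553.0056478709279), np.float64(-176.04476621150653), np.float64(82.90348697697607))
meas [ 553.6 -176.   140.7] w 50.1 f [-0.2 -0.3  0.1]
t 26.8 at [ 553.  -176.3  140. ] jaw 92.5
11 rows
5 0 0.01 1.75 0 0 0; 5 -0.01 0.01 1.75 0 0 0; 5 0 0 0.74 0 0 0; 5 0 0 0.73 0 0 0; 5 0 0 0.74 0 0 0; 1 0 0 0 0 0 0; 1 0 0 0 0 0 0; 1 0 0 0 0 0 0; 1 0 0 0 0 0 0; 1 0 0 0 0 0 0; 1 0 0 0 0 0 0
meas [ 553.6 -176.   140.7] w 50.1 f [-0.2 -0.3  0.1]
t 26.8 at [ 553.  -176.1   82.9] jaw 92.5
17 rows
1 -0.59 0 -0.48 0 0 0; 1 -0.64 0 -0.42 0 0 0; 1 -0.67 0 -0.36 0 0 0; 1 -0.71 0 -0.31 0 0 0; 1 -0.72 0 -0.23 0 0 0; 1 -0.75 0 -0.17 0 0 0; 1 -0.76 0 -0.11 0 0 0; 1 -0.76 0 -0.03 0 0 0; 1 -0.77 0 0.03 0 0 0; 1 -0.75 0 0.11 0 0 0; 1 -0.75 0 0.17 0 0 0; 1 -0.73 0 0.23 0 0 0; 1 -0.7 0 0.31 0 0 0; 1 0 0 0 0 0 0; 1 0 0 0 0 0 0; 1 0 0 0 0 0 0; 1 0 0 0 0 0 0
```

>>> {"op": "play_rows", "data": {
  "plan": "5 0 0 1.75 0 0 0; 5 0 0 1.75 0 0 0; 5 0 0 0.74 0 0 0; 5 0 0 0.73 0 0 0; 5 0 0 0.74 0 0 0; 1 0 0 0 0 0 0; 1 0 0 0 0 0 0; 1 0 0 0 0 0 0; 1 0 0 0 0 0 0; 1 0 0 0 0 0 0; 1 0 0 0 0 0 0"
}}

```text
t: 28.18
ee_pos: [553.3, -176.0, 83.1]
orientation: [-0.068, 3.141, 0.0]
ft_force: [-0.0, 3.3, 3.0]
width: 15.6
```

>>> {"op": "play_rows", "data": {
  "plan": "1 -0.59 0 -0.48 0 0 0; 1 -0.64 0 -0.42 0 0 0; 1 -0.67 0 -0.36 0 0 0; 1 -0.71 0 -0.31 0 0 0; 1 -0.72 0 -0.23 0 0 0; 1 -0.75 0 -0.17 0 0 0; 1 -0.76 0 -0.11 0 0 0; 1 -0.76 0 -0.03 0 0 0; 1 -0.77 0 0.03 0 0 0; 1 -0.75 0 0.11 0 0 0; 1 -0.75 0 0.17 0 0 0; 1 -0.73 0 0.23 0 0 0; 1 -0.7 0 0.31 0 0 0; 1 0 0 0 0 0 0; 1 0 0 0 0 0 0; 1 0 0 0 0 0 0; 1 0 0 0 0 0 0"
}}

```text
t: 30.3
ee_pos: [648.2, -171.8, 96.9]
orientation: [-0.068, 3.136, -0.0]
ft_force: [1.0, 5.7, 4.1]
width: 15.5
```

```bash
python3 - <<'E'
from h import *
o=get_obs(); print(o["ee_pos"],o["ft_force"],kp(.45),kp(.415))
im=get_image("scene"); cv2.imwrite("pics/c7.png",cv2.resize(im["pixels"][190:330,190:410][:,:,::-1],None,fx=3.5,fy=3.5,interpolation=cv2.INTER_CUBIC))
trayview("scene"); knob("scene")
W=cloud(im); Z=W[...,2]
for y0 in(45,147): 
    s=(abs(W[...,0]-676)<4)&(abs(W[...,1]-y0)<6)&(Z>60)&(Z<110); print(y0,np.percentile(Z[s],[90,98]))
E
```

```text
[ 648.23622872 -171.8337956    96.94226734] [1.02937314 5.65972611 4.11746631] (np.float64(645.9368811807743), np.float64(-171.9873009395477), np.float64(95.53800369997754)) (np.float64(643.2385255474752), np.float64(-172.10511369080004), np.float64(96.7848872420437))
scene row top z med 87.1 x -121.1..2.9 y -20.8..24.5 1003
knob [204. 245.] 91 min [ 639.6 -183.2   99.6] max [ 661.  -164.1  125.4] med [ 650.4 -180.5  114.9]
45 [88.38618231 88.74204877]
147 [79.42265428 80.80339399]
```

View pics/c7.png

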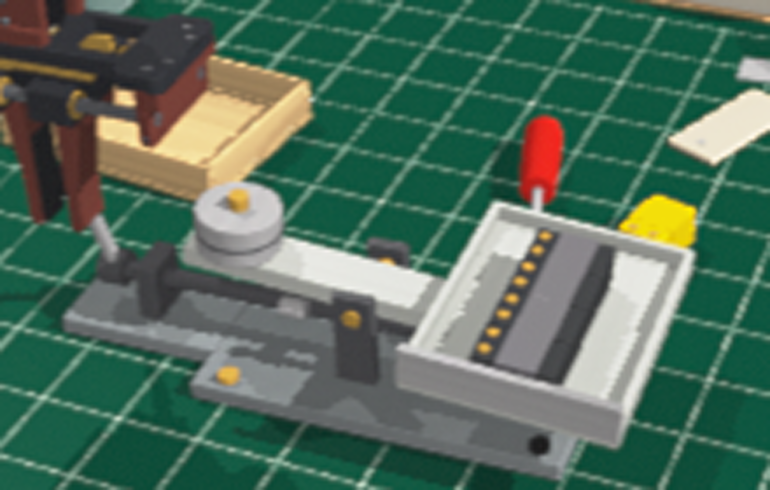

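The tray has dipped by about 0.085 rad. I'll nudge the lever against its stop and hold there.

>>> {"op": "play_rows", "data": {
  "plan": "1 -0.2 0 0.1 0 0 0; 1 -0.2 0 0.1 0 0 0; 1 0 0 0 0 0 0; 1 0 0 0 0 0 0; 1 0 0 0 0 0 0; 1 0 0 0 0 0 0; 1 0 0 0 0 0 0; 1 0 0 0 0 0 0; 1 0 0 0 0 0 0; 1 0 0 0 0 0 0"
}}

```text
t: 31.7
ee_pos: [652.2, -171.7, 95.1]
orientation: [-0.068, 3.136, -0.0]
ft_force: [0.1, 5.5, 4.2]
width: 15.3
```

```bash
python3 - <<'E'
from h import *
o=get_obs(); print(o["ee_pos"],o["ft_force"])
im=get_image("scene"); W=cloud(im); Z=W[...,2]
for y0 in(45,147): 
    s=(abs(W[...,0]-676)<4)&(abs(W[...,1]-y0)<6)&(Z>60)&(Z<110); print(y0,np.percentile(Z[s],[90,98]))
E
```

```text
[ 652.1845448  -171.65387995   95.08329307] [0.12160738 5.48191913 4.20710951]
45 [87.35773422 89.35739   ]
147 [79.20555619 80.78029778]
```

>>> {"op": "play_rows", "data": {
  "plan": "1 -0.2 0 0.1 0 0 0; 1 -0.2 0 0.1 0 0 0; 1 -0.2 0 0.1 0 0 0; 1 0 0 0 0 0 0; 1 0 0 0 0 0 0; 1 0 0 0 0 0 0; 1 0 0 0 0 0 0"
}}

```text
t: 32.62
ee_pos: [654.6, -171.6, 93.5]
orientation: [0.068, -3.138, -0.001]
ft_force: [-15.4, 5.5, 23.5]
width: 15.3
```

```bash
python3 - <<'E'
from h import *
o=get_obs(); print(o["ee_pos"],o["ft_force"],o["moment"])
knob("scene"); im=get_image("side"); knob(im)
cv2.imwrite("pics/c8.png",cv2.resize(im["pixels"][225:345,300:440][:,:,::-1],None,fx=4.5,fy=4.5,interpolation=cv2.INTER_CUBIC))
E
```

```text
[ 654.64399553 -171.60930654   93.46020467] [-15.37069921   5.52379598  23.50744572] [ 0.87082585  2.95144355 -0.08400198]
knob [203. 247.] 83 min [ 647.3 -182.7   95.6] max [ 664.6 -175.6  124.8] med [ 654.5 -180.8  112.5]
knob [396. 273.] 224 min [ 635.2 -189.5   96.9] max [ 663.9 -162.1  125.3] med [ 647.2 -181.   116. ]
```

View pics/c8.png

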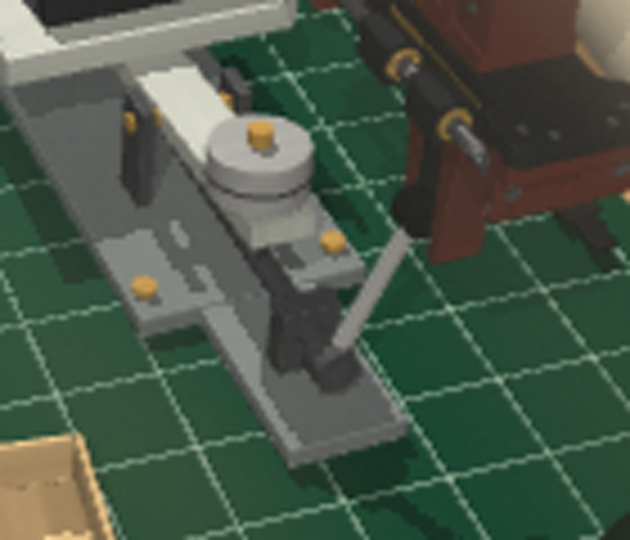

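```bash
python3 - <<'E'
from h import *
im=get_image("side"); A=att(im); e=np.array(im["eye"])
def ray(u,v,y): # on the plane world y ~ lever plane
    d=A@np.array([(u-im["cx"])/im["fx"],(v-im["cy"])/im["fy"],1]); return e+d*(y-e[1])/d[1]
print("knob near face",ray(391,271.5,-181)); print("hub",ray(373.5,306.5,-181)); print(cloud(im)[270:274,389:394,:].reshape(-1,3)[::4].round(1))
E
```

```text
knob near face [ 635.59235008 -181.          122.66981431]
hub [ 607.36682327 -181.           38.88791506]
[[ 637.5 -169.6  116.9]
 [ 641.3 -178.   122.6]
 [ 639.8 -177.3  119.9]
 [ 636.8 -179.3  119.8]
 [ 635.2 -178.8  117.3]]
```

```bash
python3 - <<'E'
from h import *
import h
np.save("cmd.npy",np.r_[655.9,-171.6,90.5,R.from_matrix(Rd(92.5)).as_rotvec()])
J=92.5
h.HX=np.array([609.5,-173.6])
plan([(3,655.9,-171.6,92,J,3),(3,*kp(.415),J,3),(3,*kp(.415),J,1)])
E
```

```text
meas [ 654.6 -171.6   93.4] w 15.6 f [-16.7   5.   24.2]
t 32.8 at [ 655.9 -171.6   90.5] jaw 92.5
7 rows
3 0 0 -0.05 0 0 0; 3 0 0 -0.05 0 0 0; 3 0 0 -0.05 0 0 0; 3 0.41 0 -0.16 0 0 0; 3 0.4 0 -0.16 0 0 0; 3 0.41 0 -0.16 0 0 0; 3 0 0 0 0 0 0
```

>>> {"op": "play_rows", "data": {
  "plan": "3 0 0 -0.05 0 0 0; 3 0 0 -0.05 0 0 0; 3 0 0 -0.05 0 0 0; 3 0.41 0 -0.16 0 0 0; 3 0.4 0 -0.16 0 0 0; 3 0.41 0 -0.16 0 0 0; 3 0 0 0 0 0 0"
}}

```text
t: 33.65
ee_pos: [643.6, -172.3, 97.0]
orientation: [-0.068, 3.141, -0.0]
ft_force: [0.7, -0.1, -0.1]
width: 29.7
```

```bash
python3 - <<'E'
from h import *
played()
o=get_obs(); print(o["ee_pos"],o["ft_force"],o["width"])
im=get_image("side"); a=im["pixels"][235:325,345:445]; knob(im)
im=get_image("scene"); b=im["pixels"][205:295,165:265]; knob(im)
W=cloud(im); Z=W[...,2]
for y0 in(45,147): 
    s=(abs(W[...,0]-676)<4)&(abs(W[...,1]-y0)<6)&(Z>60)&(Z<110); print(y0,np.percentile(Z[s],[90,98]))
cv2.imwrite("pics/c9.png",cv2.resize(np.hstack([a,b])[:,:,::-1],None,fx=4,fy=4,interpolation=cv2.INTER_CUBIC))
E
```

```text
[ 643.62663099 -172.28586909   96.98593553] [ 0.6945083  -0.11010295 -0.07108151] 29.705562710432922
knob [391. 271.] 64 min [ 634.8 -184.7  108. ] max [ 645.8 -163.4  123.6] med [ 638.1 -173.3  118.5]
knob [205. 243.] 150 min [ 638.5 -190.4  100. ] max [ 655.8 -164.6  125.2] med [ 649.2 -179.1  116.2]
45 [86.89810177 88.50581949]
147 [79.11848316 80.5704396 ]
```

View pics/c9.png

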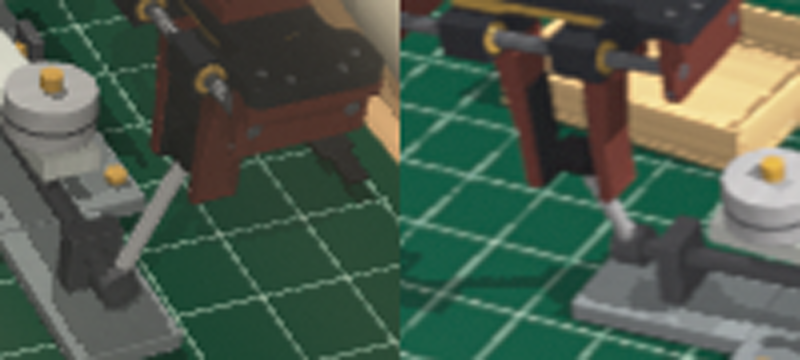

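The knob now sits between the pads, with the rod entering at (185,170) in the left crop, and the tray is still down. I'll pinch it and swing back.

```bash
python3 - <<'E'
from h import *
import h
h.HX=np.array([609.5,-173.6]); J=92.5
ths=np.linspace(.415,-.80,16)[1:]
plan([(1,*kp(.415),J,5)]+[(1,*kp(t),J,1) for t in ths]); played()
E
```

```text
meas [ 643.9 -172.3   96.9] w 30.0 f [-0.8 -0.1  0.5]
t 33.8 at [ 643.7 -172.1   96.8] jaw 92.5
20 rows
1 0 0 0 0 0 0; 1 0 0 0 0 0 0; 1 0 0 0 0 0 0; 1 0 0 0 0 0 0; 1 0 0 0 0 0 0; 1 0.64 0 -0.25 0 0 0; 1 0.66 0 -0.2 0 0 0; 1 0.67 0 -0.14 0 0 0; 1 0.68 0 -0.09 0 0 0; 1 0.69 0 -0.04 0 0 0; 1 0.69 0 0.02 0 0 0; 1 0.68 0 0.08 0 0 0; 1 0.68 0 0.13 0 0 0; 1 0.66 0 0.19 0 0 0; 1 0.65 0 0.23 0 0 0; 1 0.62 0 0.29 0 0 0; 1 0.6 0 0.34 0 0 0; 1 0.57 0 0.39 0 0 0; 1 0.53 0 0.43 0 0 0; 1 0.5 0 0.48 0 0 0
```

>>> {"op": "play_rows", "data": {
  "plan": "1 0 0 0 0 0 0; 1 0 0 0 0 0 0; 1 0 0 0 0 0 0; 1 0 0 0 0 0 0; 1 0 0 0 0 0 0; 1 0.64 0 -0.25 0 0 0; 1 0.66 0 -0.2 0 0 0; 1 0.67 0 -0.14 0 0 0; 1 0.68 0 -0.09 0 0 0; 1 0.69 0 -0.04 0 0 0; 1 0.69 0 0.02 0 0 0; 1 0.68 0 0.08 0 0 0; 1 0.68 0 0.13 0 0 0; 1 0.66 0 0.19 0 0 0; 1 0.65 0 0.23 0 0 0; 1 0.62 0 0.29 0 0 0; 1 0.6 0 0.34 0 0 0; 1 0.57 0 0.39 0 0 0; 1 0.53 0 0.43 0 0 0; 1 0.5 0 0.48 0 0 0"
}}

```text
t: 36.25
ee_pos: [548.0, -176.3, 79.5]
orientation: [0.068, -3.141, -0.0]
ft_force: [-3.9, 4.9, 9.9]
width: 15.8
```

>>> {"op": "play_rows", "data": {
  "plan": "1 0 0 0 0 0 0; 1 0 0 0 0 0 0; 1 0 0 0 0 0 0"
}}

```text
t: 36.62
ee_pos: [547.3, -176.3, 78.9]
orientation: [0.068, -3.139, -0.001]
ft_force: [-4.3, 3.0, 7.0]
width: 15.7
```

>>> {"op": "play_rows", "data": {
  "plan": "1 0.15 0 0.15 0 0 0; 1 0.15 0 0.15 0 0 0; 1 0 0 0 0 0 0; 1 0 0 0 0 0 0; 1 0 0 0 0 0 0"
}}

```text
t: 37.25
ee_pos: [544.6, -176.4, 76.0]
orientation: [0.068, -3.139, -0.0]
ft_force: [-3.9, 3.4, 8.0]
width: 15.9
```

```bash
python3 - <<'E'
from h import *
im=get_image("side"); a=im["pixels"][235:325,320:420]; knob(im)
im=get_image("scene"); b=im["pixels"][205:295,185:285]; knob(im)
trayview("scene")
W=cloud(im); Z=W[...,2]
for y0 in(45,147): 
    s=(abs(W[...,0]-676)<4)&(abs(W[...,1]-y0)<6)&(Z>60)&(Z<110); print(y0,np.percentile(Z[s],[90,98]))
E
```

```text
knob [341. 286.] 117 min [ 534.9 -190.4   81. ] max [ 544.3 -160.2  121.9] med [ 537.5 -167.7  101.5]
knob [230. 223.] 120 min [ 537.1 -187.4   91.3] max [ 562.2 -166.   123.9] med [ 554.9 -182.4  106.8]
scene row top z med 95.0 x -121.0..4.6 y -27.5..23.0 1175
45 [91.26417081 92.00759568]
147 [90.09132435 91.42272423]
```

```bash
python3 - <<'E'
from h import *
np.save("cmd.npy",np.r_[544.6,-176.4,76,R.from_matrix(Rd(92.5)).as_rotvec()])
J=92.5
plan([(3.5,544.6,-176.4,76,J,3),(3.5,546,-176.3,110,J,3),(5,553,-176.3,140,J,2),(5,553,-176.3,140,J,3)]); played()
E
```

```text
meas [ 544.6 -176.4   76. ] w 15.4 f [-3.   3.9  6.4]
t 37.4 at [ 544.6 -176.4   76. ] jaw 92.5
11 rows
3.5 0 0 0 0 0 0; 3.5 0 0 0 0 0 0; 3.5 0 0 0 0 0 0; 3.5 -0.05 0 -1.13 0 0 0; 3.5 -0.04 0 -1.14 0 0 0; 3.5 -0.05 0 -1.13 0 0 0; 5 -0.35 -0.01 -1.5 0 0 0; 5 -0.35 -0.02 -1.5 0 0 0; 5 0 0 0 0 0 0; 5 0 0 0 0 0 0; 5 0 0 0 0 0 0
```

>>> {"op": "play_rows", "data": {
  "plan": "3.5 0 0 0 0 0 0; 3.5 0 0 0 0 0 0; 3.5 0 0 0 0 0 0; 3.5 -0.05 0 -1.13 0 0 0; 3.5 -0.04 0 -1.14 0 0 0; 3.5 -0.05 0 -1.13 0 0 0; 5 -0.35 -0.01 -1.5 0 0 0; 5 -0.35 -0.02 -1.5 0 0 0; 5 0 0 0 0 0 0; 5 0 0 0 0 0 0; 5 0 0 0 0 0 0"
}}

```text
t: 38.78
ee_pos: [553.7, -176.3, 138.6]
orientation: [0.068, -3.14, -0.001]
ft_force: [0.2, -0.2, -0.2]
width: 50.0
```

```bash
python3 - <<'E'
from h import *
print(get_obs()["ee_pos"],get_obs()["ft_force"])
a=np.load("scene0.npz")
knob("wrist"); knob("side"); knob("scene"); knob(dict(a)); knob(dict(np.load("side0.npz")))
E
```

```text
[ 553.68911617 -176.25787707  138.55538864] [ 0.15042422 -0.23580447 -0.23816704]
knob [316. 264.] 1270 min [ 540.  -183.3   95.8] max [ 557.8 -168.4  107.1] med [ 546.6 -175.8  104.8]
knob [349. 288.] 113 min [ 542.9 -185.3   89.8] max [ 561.6 -168.6  108.3] med [ 550.9 -181.7  102.7]
knob [232. 226.] 58 min [ 546.9 -180.3   94.2] max [ 562.6 -167.7  109. ] med [ 557.3 -171.4  101.9]
knob [232. 226.] 60 min [ 547.4 -181.6   92.4] max [ 562.4 -168.8  108.9] med [ 556.7 -172.2  101.2]
knob [349. 288.] 114 min [ 544.  -185.3   90.6] max [ 562.3 -169.   108.9] med [ 551.8 -181.3  102.9]
```

The lever is back about where it started, about 0.7 mm further on. I'll push the knob from the far side with closed fingers to be sure it's on its stop.

```bash
python3 - <<'E'
from h import *
J=92.5
plan([(0,595,-174.4,140,J,3),(0,595,-174.4,92,J,3),(0,578,-175.2,92,J,5),(0,574,-175.3,92,J,3),(0,574,-175.3,92,J,2)]); played()
E
```

```text
meas [ 553.9 -176.3  138.7] w 50.0 f [-0.2  0.9  0.5]
t 38.9 at [ 553.  -176.3  140. ] jaw 92.5
16 rows
0 -1.4 0 0 0 0 0; 0 -1.4 0.01 0 0 0 0; 0 -1.4 0 0 0 0 0; 0 0 0 1.6 0 0 0; 0 0 0 1.6 0 0 0; 0 0 0 1.6 0 0 0; 0 0.34 0 0 0 0 0; 0 0.34 0 0 0 0 0; 0 0.34 0 0 0 0 0; 0 0.34 0 0 0 0 0; 0 0.34 -0.01 0 0 0 0; 0 0.13 0 0 0 0 0; 0 0.14 0.01 0 0 0 0; 0 0.13 0 0 0 0 0; 0 0 0 0 0 0 0; 0 0 0 0 0 0 0
```

>>> {"op": "play_rows", "data": {
  "plan": "0 -1.4 0 0 0 0 0; 0 -1.4 0 0 0 0 0; 0 -1.4 0 0 0 0 0; 0 0 0 1.6 0 0 0; 0 0 0 1.6 0 0 0; 0 0 0 1.6 0 0 0; 0 0.34 0 0 0 0 0; 0 0.34 0 0 0 0 0; 0 0.34 0 0 0 0 0; 0 0.34 0 0 0 0 0; 0 0.34 0 0 0 0 0; 0 0.13 0 0 0 0 0; 0 0.14 0 0 0 0 0; 0 0.13 0 0 0 0 0; 0 0 0 0 0 0 0; 0 0 0 0 0 0 0"
}}

```text
t: 40.92
ee_pos: [575.3, -175.5, 91.2]
orientation: [-0.068, 3.141, -0.0]
ft_force: [0.5, -0.9, -0.3]
width: 0.1
```

>>> {"op": "play_rows", "data": {
  "plan": "0 0.1 0 0 0 0 0; 0 0.1 0 0 0 0 0; 0 0.1 0 0 0 0 0; 0 0 0 0 0 0 0; 0 0 0 0 0 0 0"
}}

```text
t: 41.55
ee_pos: [572.2, -175.7, 91.2]
orientation: [-0.068, 3.141, -0.0]
ft_force: [-1.2, 0.1, 1.0]
width: 0.7
```

>>> {"op": "play_rows", "data": {
  "plan": "0 0.1 0 0 0 0 0; 0 0.1 0 0 0 0 0; 0 0.1 0 0 0 0 0; 0 0 0 0 0 0 0; 0 0 0 0 0 0 0"
}}

```text
t: 42.18
ee_pos: [569.4, -175.8, 91.2]
orientation: [-0.068, 3.14, -0.0]
ft_force: [3.2, 0.4, -1.8]
width: 0.7
```

>>> {"op": "play_rows", "data": {
  "plan": "0 0.1 0 0 0 0 0; 0 0.1 0 0 0 0 0; 0 0 0 0 0 0 0; 0 0 0 0 0 0 0"
}}

```text
t: 42.68
ee_pos: [568.6, -175.8, 91.4]
orientation: [-0.068, 3.138, -0.001]
ft_force: [7.7, 0.4, -4.9]
width: 0.6
```

The lever is on its 0 stop: the force rose to 7.7 N with no further movement. Next I unload.

```bash
cat >> h.py <<'E'
CC=np.array([420.5,-259.]); CA=-5.5
def unl(k,n,lead=[]):
    x,y=tr(15.5+30*k); J=90+PSI
    plan(lead+[(6.2,x,y,130,J,n),(6.2,x,y,85,J,2),(6.2,x,y,73,J,2),(4,x,y,73,J,3),(4,x,y,105,J,2),(4,x,y,135,J,1)])
def stow(i):
    a=np.radians(CA); x,y=CC+(-57+38*i)*np.array([-np.sin(a),np.cos(a)])
    plan([(4,x,y,130,CA,11),(4,x,y,45,CA,3),(4,x,y,10.5,CA,3),(6,x,y,10.5,CA,2),(6,x,y,75,CA,1+(1))])
E
python3 - <<'E'
from h import *
np.save("cmd.npy",np.r_[567.3,-175.7,92,R.from_matrix(Rd(92.5)).as_rotvec()])
unl(3,6,[(0,590,-174.5,92,92.5,1),(3,590,-174.5,140,92.5,2)]); played(); stow(0); played()
E
```

```text
meas [ 568.6 -175.8   91.4] w 0.6 f [ 7.7  0.4 -4.9]
t 42.7 at [ 567.3 -175.7   92. ] jaw 92.5
19 rows
0 -2.27 0.02 0 0 0 0; 3 0 0 -2.4 0 0 0; 3 0 0 -2.4 0 0 0; 6.2 0.16 4.49 0.17 0 0 0; 6.2 0.15 4.49 0.16 0 0 0; 6.2 0.16 4.48 0.17 0 0 0; 6.2 0.15 4.49 0.17 0 0 0; 6.2 0.16 4.49 0.16 0 0 0; 6.2 0.15 4.49 0.17 0 0 0; 6.2 0 0 2.25 0 0 0; 6.2 0 0 2.25 0 0 0; 6.2 0 0 0.6 0 0 0; 6.2 0 0 0.6 0 0 0; 4 0 0 0 0 0 0; 4 0 0 0 0 0 0; 4 0 0 0 0 0 0; 4 0 0 -1.6 0 0 0; 4 0 0 -1.6 0 0 0; 4 0 0 -3 0 0 0
meas [ 568.6 -175.8   91.4] w 0.6 f [ 7.7  0.4 -4.9]
t 42.7 at [568.9  94.1 135. ] jaw 92.5
21 rows
4 1.56 -3.66 0.05 0 0 8.9; 4 0.97 -3.86 0.04 0 0 8.9; 4 0.37 -3.96 0.05 0 0 8.9; 4 -0.25 -3.98 0.04 0 0 8.9; 4 -0.86 -3.88 0.05 0 0 8.9; 4 -1.46 -3.71 0.04 0 0 9; 4 -2.01 -3.43 0.05 0 0 8.9; 4 -2.52 -3.08 0.04 0 0 8.9; 4 -2.97 -2.65 0.05 0 0 8.9; 4 -3.34 -2.16 0.04 0 0 8.9; 4 -3.64 -1.62 0.05 0 0 8.9; 4 0 0 2.83 0 0 0; 4 0 0 2.84 0 0 0; 4 0 0 2.83 0 0 0; 4 0 0 1.15 0 0 0; 4 0 0 1.15 0 0 0; 4 0 0 1.15 0 0 0; 6 0 0 0 0 0 0; 6 0 0 0 0 0 0; 6 0 0 -3.22 0 0 0; 6 0 0 -3.23 0 0 0
```

>>> {"op": "play_rows", "data": {
  "plan": "0 -2.27 0 0 0 0 0; 3 0 0 -2.4 0 0 0; 3 0 0 -2.4 0 0 0; 6.2 0.16 4.49 0.17 0 0 0; 6.2 0.15 4.49 0.16 0 0 0; 6.2 0.16 4.48 0.17 0 0 0; 6.2 0.15 4.49 0.17 0 0 0; 6.2 0.16 4.49 0.16 0 0 0; 6.2 0.15 4.49 0.17 0 0 0; 6.2 0 0 2.25 0 0 0; 6.2 0 0 2.25 0 0 0; 6.2 0 0 0.6 0 0 0; 6.2 0 0 0.6 0 0 0; 4 0 0 0 0 0 0; 4 0 0 0 0 0 0; 4 0 0 0 0 0 0; 4 0 0 -1.6 0 0 0; 4 0 0 -1.6 0 0 0; 4 0 0 -3 0 0 0"
}}

```text
t: 45.05
ee_pos: [568.5, 93.7, 135.2]
orientation: [0.068, -3.14, 0.0]
ft_force: [0.0, 0.9, -0.6]
width: 45.3
```

>>> {"op": "play_rows", "data": {
  "plan": "4 1.56 -3.66 0.05 0 0 8.9; 4 0.97 -3.86 0.04 0 0 8.9; 4 0.37 -3.96 0.05 0 0 8.9; 4 -0.25 -3.98 0.04 0 0 8.9; 4 -0.86 -3.88 0.05 0 0 8.9; 4 -1.46 -3.71 0.04 0 0 9; 4 -2.01 -3.43 0.05 0 0 8.9; 4 -2.52 -3.08 0.04 0 0 8.9; 4 -2.97 -2.65 0.05 0 0 8.9; 4 -3.34 -2.16 0.04 0 0 8.9; 4 -3.64 -1.62 0.05 0 0 8.9; 4 0 0 2.83 0 0 0; 4 0 0 2.84 0 0 0; 4 0 0 2.83 0 0 0; 4 0 0 1.15 0 0 0; 4 0 0 1.15 0 0 0; 4 0 0 1.15 0 0 0; 6 0 0 0 0 0 0; 6 0 0 0 0 0 0; 6 0 0 -5.5 0 0 0"
}}

```text
t: 47.55
ee_pos: [412.7, -314.4, 62.3]
orientation: [-2.32, -2.107, 0.002]
ft_force: [1.0, 0.4, 0.0]
width: 60.0
```

```bash
sed -i 's/(6,x,y,75,CA,1+(1))/(6,x,y,65.5,CA,1)/' h.py; python3 - <<'E'
from h import *
c=np.load("cmd.npy"); c[2]=65.5; np.save("cmd.npy",c); print(c[:3])
im=get_image("scene"); save(im,"s10"); trayview("scene"); packs([im,"side"],24,35)
J0=CA
unl(2,10,[(6,*c[:2],125,CA,1)]); played(); stow(1); played()
E
```

```text
[ 415.00541763 -315.74230879   65.5       ]
scene row top z med 95.2 x -90.5..5.0 y -27.1..22.9 933
im [234. 274.] 44 z29.2 [120.    9.   65.5] [ 616.5 -142.3] [13. 23.] 53.2
im [291. 292.] 58 z29.5 [120.   10.5  67. ] [631.3  -7.7] [ 9. 24.] 16.6
side [437. 350.] 42 z27.4 [60. 52. 44.] [ 678.2 -309.1] [23.  6.] 84.1
side [302. 385.] 456 z30.1 [10.  13.  95.5] [ 418.  -312.1] [33. 47.] 82.2
meas [ 416.7 -317.5   67.4] w 60.0 f [-0.5 -0.4  0.9]
t 47.7 at [ 415.  -315.7   65.5] jaw -5.5
21 rows
6 0 0 -5.95 0 0 0; 6.2 4.27 1.44 -0.05 0 0 -9.8; 6.2 3.96 2.14 -0.05 0 0 -9.8; 6.2 3.54 2.78 -0.05 0 0 -9.8; 6.2 3.02 3.35 -0.05 0 0 -9.8; 6.2 2.4 3.81 -0.05 0 0 -9.8; 6.2 1.71 4.16 -0.05 0 0 -9.8; 6.2 0.98 4.4 -0.05 0 0 -9.8; 6.2 0.23 4.5 -0.05 0 0 -9.8; 6.2 -0.55 4.47 -0.05 0 0 -9.8; 6.2 -1.3 4.31 -0.05 0 0 -9.8; 6.2 0 0 2.25 0 0 0; 6.2 0 0 2.25 0 0 0; 6.2 0 0 0.6 0 0 0; 6.2 0 0 0.6 0 0 0; 4 0 0 0 0 0 0; 4 0 0 0 0 0 0; 4 0 0 0 0 0 0; 4 0 0 -1.6 0 0 0; 4 0 0 -1.6 0 0 0; 4 0 0 -3 0 0 0
meas [ 416.7 -317.5   67.4] w 60.0 f [-0.5 -0.4  0.9]
t 47.7 at [598.8  95.4 135. ] jaw 92.5
20 rows
4 1.78 -3.32 0.05 0 0 8.9; 4 1.25 -3.56 0.04 0 0 8.9; 4 0.69 -3.7 0.05 0 0 8.9; 4 0.1 -3.77 0.04 0 0 8.9; 4 -0.48 -3.74 0.05 0 0 8.9; 4 -1.05 -3.61 0.04 0 0 9; 4 -1.61 -3.41 0.05 0 0 8.9; 4 -2.12 -3.12 0.04 0 0 8.9; 4 -2.57 -2.76 0.05 0 0 8.9; 4 -2.97 -2.32 0.04 0 0 8.9; 4 -3.29 -1.84 0.05 0 0 8.9; 4 0 0 2.83 0 0 0; 4 0 0 2.84 0 0 0; 4 0 0 2.83 0 0 0; 4 0 0 1.15 0 0 0; 4 0 0 1.15 0 0 0; 4 0 0 1.15 0 0 0; 6 0 0 0 0 0 0; 6 0 0 0 0 0 0; 6 0 0 -5.5 0 0 0
```

View pics/s10.png

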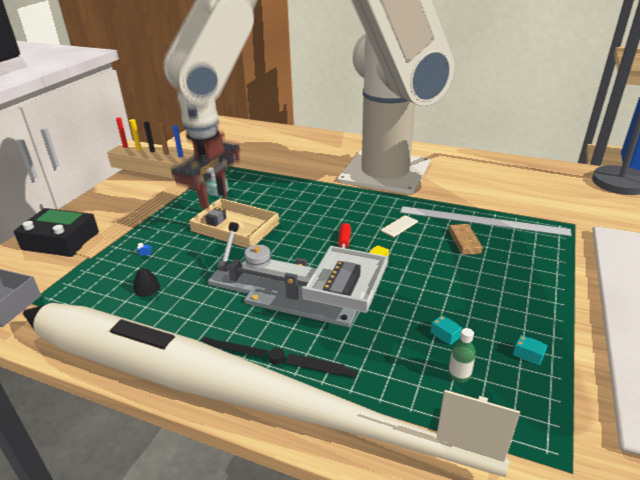

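The first pack lies flat in the case at (215,215), and three are still in the tray. On to the next one.

>>> {"op": "play_rows", "data": {
  "plan": "6 0 0 -5.95 0 0 0; 6.2 4.27 1.44 -0.05 0 0 -9.8; 6.2 3.96 2.14 -0.05 0 0 -9.8; 6.2 3.54 2.78 -0.05 0 0 -9.8; 6.2 3.02 3.35 -0.05 0 0 -9.8; 6.2 2.4 3.81 -0.05 0 0 -9.8; 6.2 1.71 4.16 -0.05 0 0 -9.8; 6.2 0.98 4.4 -0.05 0 0 -9.8; 6.2 0.23 4.5 -0.05 0 0 -9.8; 6.2 -0.55 4.47 -0.05 0 0 -9.8; 6.2 -1.3 4.31 -0.05 0 0 -9.8; 6.2 0 0 2.25 0 0 0; 6.2 0 0 2.25 0 0 0; 6.2 0 0 0.6 0 0 0; 6.2 0 0 0.6 0 0 0; 4 0 0 0 0 0 0; 4 0 0 0 0 0 0; 4 0 0 0 0 0 0; 4 0 0 -1.6 0 0 0; 4 0 0 -4.6 0 0 0"
}}

```text
t: 50.2
ee_pos: [597.2, 94.8, 133.7]
orientation: [0.068, -3.136, 0.001]
ft_force: [0.6, -0.3, -0.4]
width: 46.0
```

>>> {"op": "play_rows", "data": {
  "plan": "4 1.78 -3.32 0.05 0 0 8.9; 4 1.25 -3.56 0.04 0 0 8.9; 4 0.69 -3.7 0.05 0 0 8.9; 4 0.1 -3.77 0.04 0 0 8.9; 4 -0.48 -3.74 0.05 0 0 8.9; 4 -1.05 -3.61 0.04 0 0 9; 4 -1.61 -3.41 0.05 0 0 8.9; 4 -2.12 -3.12 0.04 0 0 8.9; 4 -2.57 -2.76 0.05 0 0 8.9; 4 -2.97 -2.32 0.04 0 0 8.9; 4 -3.29 -1.84 0.05 0 0 8.9; 4 0 0 2.83 0 0 0; 4 0 0 2.84 0 0 0; 4 0 0 2.83 0 0 0; 4 0 0 1.15 0 0 0; 4 0 0 1.15 0 0 0; 4 0 0 1.15 0 0 0; 6 0 0 0 0 0 0; 6 0 0 0 0 0 0; 6 0 0 -5.5 0 0 0"
}}

```text
t: 52.7
ee_pos: [416.3, -276.7, 62.3]
orientation: [-2.32, -2.107, 0.003]
ft_force: [0.2, -0.1, 0.4]
width: 59.7
```

```bash
sed -i 's/(4,x,y,105,J,2),(4,x,y,135,J,1)/(4,x,y,89,J,1),(4,x,y,135,J,1)/' h.py; python3 - <<'E'
from h import *
c=np.load("cmd.npy")
trayview("scene"); packs(["side"],24,35)
unl(1,10,[(6,*c[:2],125,CA,1)]); played(); stow(2); played()
E
```

```text
scene row top z med 95.2 x -61.2..5.2 y -28.4..23.8 695
side [300. 377.] 867 z30.1 [10. 13. 95.] [ 420.  -292.9] [73. 46.] 84.3
meas [ 421.1 -280.    68.7] w 59.9 f [ 0.3 -0.1  0.9]
t 52.8 at [ 418.6 -278.    65.5] jaw -5.5
20 rows
6 0 0 -5.95 0 0 0; 6.2 3.93 1.73 -0.05 0 0 -9.8; 6.2 3.58 2.38 -0.05 0 0 -9.8; 6.2 3.12 2.95 -0.05 0 0 -9.8; 6.2 2.57 3.44 -0.05 0 0 -9.8; 6.2 1.95 3.83 -0.05 0 0 -9.8; 6.2 1.28 4.1 -0.05 0 0 -9.8; 6.2 0.55 4.26 -0.05 0 0 -9.8; 6.2 -0.18 4.3 -0.05 0 0 -9.8; 6.2 -0.91 4.19 -0.05 0 0 -9.8; 6.2 -1.61 3.99 -0.05 0 0 -9.8; 6.2 0 0 2.25 0 0 0; 6.2 0 0 2.25 0 0 0; 6.2 0 0 0.6 0 0 0; 6.2 0 0 0.6 0 0 0; 4 0 0 0 0 0 0; 4 0 0 0 0 0 0; 4 0 0 0 0 0 0; 4 0 0 -1.6 0 0 0; 4 0 0 -4.6 0 0 0
meas [ 421.1 -280.    68.7] w 59.9 f [ 0.3 -0.1  0.9]
t 52.8 at [628.9  96.7 135. ] jaw 92.5
20 rows
4 2.01 -2.98 0.05 0 0 8.9; 4 1.52 -3.25 0.04 0 0 8.9; 4 1.01 -3.45 0.05 0 0 8.9; 4 0.46 -3.56 0.04 0 0 8.9; 4 -0.1 -3.59 0.05 0 0 8.9; 4 -0.66 -3.53 0.04 0 0 9; 4 -1.2 -3.39 0.05 0 0 8.9; 4 -1.7 -3.16 0.04 0 0 8.9; 4 -2.18 -2.86 0.05 0 0 8.9; 4 -2.59 -2.48 0.04 0 0 8.9; 4 -2.95 -2.06 0.05 0 0 8.9; 4 0 0 2.83 0 0 0; 4 0 0 2.84 0 0 0; 4 0 0 2.83 0 0 0; 4 0 0 1.15 0 0 0; 4 0 0 1.15 0 0 0; 4 0 0 1.15 0 0 0; 6 0 0 0 0 0 0; 6 0 0 0 0 0 0; 6 0 0 -5.5 0 0 0
```

>>> {"op": "play_rows", "data": {
  "plan": "6 0 0 -5.95 0 0 0; 6.2 3.93 1.73 -0.05 0 0 -9.8; 6.2 3.58 2.38 -0.05 0 0 -9.8; 6.2 3.12 2.95 -0.05 0 0 -9.8; 6.2 2.57 3.44 -0.05 0 0 -9.8; 6.2 1.95 3.83 -0.05 0 0 -9.8; 6.2 1.28 4.1 -0.05 0 0 -9.8; 6.2 0.55 4.26 -0.05 0 0 -9.8; 6.2 -0.18 4.3 -0.05 0 0 -9.8; 6.2 -0.91 4.19 -0.05 0 0 -9.8; 6.2 -1.61 3.99 -0.05 0 0 -9.8; 6.2 0 0 2.25 0 0 0; 6.2 0 0 2.25 0 0 0; 6.2 0 0 0.6 0 0 0; 6.2 0 0 0.6 0 0 0; 4 0 0 0 0 0 0; 4 0 0 0 0 0 0; 4 0 0 0 0 0 0; 4 0 0 -1.6 0 0 0; 4 0 0 -4.6 0 0 0"
}}

```text
t: 55.3
ee_pos: [627.2, 96.1, 133.5]
orientation: [0.068, -3.136, 0.001]
ft_force: [0.4, 0.2, 0.3]
width: 45.7
```

>>> {"op": "play_rows", "data": {
  "plan": "4 2.01 -2.98 0.05 0 0 8.9; 4 1.52 -3.25 0.04 0 0 8.9; 4 1.01 -3.45 0.05 0 0 8.9; 4 0.46 -3.56 0.04 0 0 8.9; 4 -0.1 -3.59 0.05 0 0 8.9; 4 -0.66 -3.53 0.04 0 0 9; 4 -1.2 -3.39 0.05 0 0 8.9; 4 -1.7 -3.16 0.04 0 0 8.9; 4 -2.18 -2.86 0.05 0 0 8.9; 4 -2.59 -2.48 0.04 0 0 8.9; 4 -2.95 -2.06 0.05 0 0 8.9; 4 0 0 2.83 0 0 0; 4 0 0 2.84 0 0 0; 4 0 0 2.83 0 0 0; 4 0 0 1.15 0 0 0; 4 0 0 1.15 0 0 0; 4 0 0 1.15 0 0 0; 6 0 0 0 0 0 0; 6 0 0 0 0 0 0; 6 0 0 -5.5 0 0 0"
}}

```text
t: 57.8
ee_pos: [419.9, -239.0, 62.3]
orientation: [-2.32, -2.107, 0.004]
ft_force: [0.3, -0.8, 0.7]
width: 59.8
```

```bash
python3 - <<'E'
from h import *
c=np.load("cmd.npy")
trayview("scene"); packs(["side"],24,35)
unl(0,10,[(6,*c[:2],125,CA,1)]); played(); stow(3); played()
E
```

```text
scene row top z med 95.0 x -31.3..5.3 y -31.1..24.2 434
side [296. 360.] 785 z30.3 [12. 13. 95.] [ 423.5 -255.9] [71. 46.] 84.8
side [302. 385.] 453 z30.2 [10. 13. 86.] [ 418.1 -312.8] [33. 46.] 83.2
meas [ 424.9 -242.    68.6] w 59.6 f [ 1.  -0.6 -0. ]
t 57.9 at [ 422.3 -240.1   65.5] jaw -5.5
20 rows
6 0 0 -5.95 0 0 0; 6.2 3.59 2.03 -0.05 0 0 -9.8; 6.2 3.2 2.61 -0.05 0 0 -9.8; 6.2 2.7 3.12 -0.05 0 0 -9.8; 6.2 2.13 3.53 -0.05 0 0 -9.8; 6.2 1.51 3.85 -0.05 0 0 -9.8; 6.2 0.82 4.04 -0.05 0 0 -9.8; 6.2 0.13 4.12 -0.05 0 0 -9.8; 6.2 -0.58 4.09 -0.05 0 0 -9.8; 6.2 -1.27 3.92 -0.05 0 0 -9.8; 6.2 -1.92 3.66 -0.05 0 0 -9.8; 6.2 0 0 2.25 0 0 0; 6.2 0 0 2.25 0 0 0; 6.2 0 0 0.6 0 0 0; 6.2 0 0 0.6 0 0 0; 4 0 0 0 0 0 0; 4 0 0 0 0 0 0; 4 0 0 0 0 0 0; 4 0 0 -1.6 0 0 0; 4 0 0 -4.6 0 0 0
meas [ 424.9 -242.    68.6] w 59.6 f [ 1.  -0.6 -0. ]
t 57.9 at [658.9  98.  135. ] jaw 92.5
20 rows
4 2.23 -2.63 0.05 0 0 8.9; 4 1.8 -2.95 0.04 0 0 8.9; 4 1.32 -3.2 0.05 0 0 8.9; 4 0.82 -3.36 0.04 0 0 8.9; 4 0.28 -3.44 0.05 0 0 8.9; 4 -0.25 -3.44 0.04 0 0 9; 4 -0.79 -3.37 0.05 0 0 8.9; 4 -1.3 -3.2 0.04 0 0 8.9; 4 -1.78 -2.96 0.05 0 0 8.9; 4 -2.22 -2.65 0.04 0 0 8.9; 4 -2.6 -2.27 0.05 0 0 8.9; 4 0 0 2.83 0 0 0; 4 0 0 2.84 0 0 0; 4 0 0 2.83 0 0 0; 4 0 0 1.15 0 0 0; 4 0 0 1.15 0 0 0; 4 0 0 1.15 0 0 0; 6 0 0 0 0 0 0; 6 0 0 0 0 0 0; 6 0 0 -5.5 0 0 0
```

>>> {"op": "play_rows", "data": {
  "plan": "6 0 0 -5.95 0 0 0; 6.2 3.59 2.03 -0.05 0 0 -9.8; 6.2 3.2 2.61 -0.05 0 0 -9.8; 6.2 2.7 3.12 -0.05 0 0 -9.8; 6.2 2.13 3.53 -0.05 0 0 -9.8; 6.2 1.51 3.85 -0.05 0 0 -9.8; 6.2 0.82 4.04 -0.05 0 0 -9.8; 6.2 0.13 4.12 -0.05 0 0 -9.8; 6.2 -0.58 4.09 -0.05 0 0 -9.8; 6.2 -1.27 3.92 -0.05 0 0 -9.8; 6.2 -1.92 3.66 -0.05 0 0 -9.8; 6.2 0 0 2.25 0 0 0; 6.2 0 0 2.25 0 0 0; 6.2 0 0 0.6 0 0 0; 6.2 0 0 0.6 0 0 0; 4 0 0 0 0 0 0; 4 0 0 0 0 0 0; 4 0 0 0 0 0 0; 4 0 0 -1.6 0 0 0; 4 0 0 -4.6 0 0 0"
}}

```text
t: 60.4
ee_pos: [657.1, 97.4, 133.4]
orientation: [0.068, -3.136, 0.001]
ft_force: [0.9, -0.4, -0.9]
width: 45.5
```

>>> {"op": "play_rows", "data": {
  "plan": "4 2.23 -2.63 0.05 0 0 8.9; 4 1.8 -2.95 0.04 0 0 8.9; 4 1.32 -3.2 0.05 0 0 8.9; 4 0.82 -3.36 0.04 0 0 8.9; 4 0.28 -3.44 0.05 0 0 8.9; 4 -0.25 -3.44 0.04 0 0 9; 4 -0.79 -3.37 0.05 0 0 8.9; 4 -1.3 -3.2 0.04 0 0 8.9; 4 -1.78 -2.96 0.05 0 0 8.9; 4 -2.22 -2.65 0.04 0 0 8.9; 4 -2.6 -2.27 0.05 0 0 8.9; 4 0.3 0 2.83 0 0 0; 4 0 0 2.84 0 0 0; 4 0 0 2.83 0 0 0; 4 0 0 1.15 0 0 0; 4 0 0 1.15 0 0 0; 4 0 0 1.15 0 0 0; 6 0 0 0 0 0 0; 6 0 0 0 0 0 0; 6 0 0 -5.5 0 0 0"
}}

```text
t: 62.9
ee_pos: [423.8, -198.4, 62.3]
orientation: [-2.32, -2.107, 0.005]
ft_force: [1.0, -0.1, 0.5]
width: 60.0
```

>>> {"op": "play_rows", "data": {
  "plan": "6 0 0 -4 0 0 0; 6 0 0 -4 0 0 0; 6 0 0 -4 0 0 0; 6 0 0 -4 0 0 0; 6 0 0 0 0 0 0; 6 0 0 0 0 0 0; 6 0 0 0 0 0 0; 6 0 0 0 0 0 0"
}}

```text
t: 63.9
ee_pos: [425.6, -199.4, 223.6]
orientation: [-2.324, -2.111, 0.001]
ft_force: [-0.3, -1.1, -0.0]
width: 59.9
```

```bash
python3 - <<'E'
from h import *
a=get_image("scene"); b=get_image("side"); packs([a,b],24,35); knob("scene"); print(get_obs()["ft_force"],get_obs()["t"])
W=cloud(a); Z=W[...,2]
for y0 in(45,147): 
    s=(abs(W[...,0]-676)<4)&(abs(W[...,1]-y0)<6)&(Z>60)&(Z<110); print(y0,np.percentile(Z[s],[90,98]))
cv2.imwrite("pics/c11.png",np.hstack([cv2.resize(a["pixels"][190:340,130:400],None,fx=1.7,fy=1.7),cv2.resize(b["pixels"][300:440,235:365],(300,255))])[:,:,::-1])
E
```

```text
im [234. 274.] 46 z29.8 [120.   10.5  64.5] [ 616.  -140.2] [15. 28.] 50.8
im [292. 292.] 56 z30.3 [120.   10.5  66. ] [631.3  -7.5] [10. 24.] 18.7
im [298. 370.] 1239 z30.2 [11. 12. 96.] [ 422.1 -273.3] [112.  46.] 84.4
knob [233. 226.] 82 min [ 542.4 -184.4   89.2] max [ 560.  -167.9  106.8] med [ 553.9 -172.9  100.6]
[ 0.43377027 -0.59460721 -0.49398028] 64.05
45 [92.67338197 93.55146234]
147 [91.22428001 94.0148143 ]
```

View pics/c11.png

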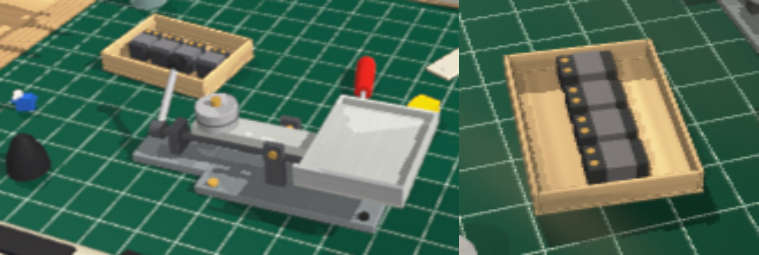

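```bash
python3 -c "
from h import *
print(close_job())"
```

```text
the job is handed in; nothing more can be done
None
```

The job is done and handed in at about 64 s of the 210 s allowed. There were four packs, and all of them are now flat in the plywood case.

- **Loading:** I put the packs in the tray one by one and pushed the row against the end plate. At the end, pushing harder raised the force to 9 N with no further movement. The pictures showed one straight row with no gaps, about 121 mm long.
- **Beam check:** I swung the lever over until it met its stop. The tray dipped about 0.085 rad by the camera and stayed down for well over a second.
- **Arresting again:** I swung the lever back and pressed it onto its stop with closed fingers. The beam was level before I touched any pack.
- **Case:** The last pictures show four packs side by side with their tops at 30 mm, as expected for packs lying flat. The tray was empty and level, the arm touched nothing, and the loose things I could see had not moved.

**Less certain points:**
- **Pinch slip:** the knob slid in the fingers by up to about 10 mm during the swings. I judged both ends of the swing by the rise in force and the camera, because the lever angle could not be read directly.
- **Peak force:** the force reached about 28 N at the released stop, the highest reading I saw.
- **Plate slope:** in the last picture the end plate sloped by about 0.014 rad. It read about the same when arrested and loaded, so I took it as camera error.

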